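Lid the specimen pots and feed the carrier through the reader arch

TASK

Stand every specimen pot on the bench upright in the socket of the sample carrier that fits it, and close each with the lid that fits it. Then, with all pots loaded and lidded, slide the carrier along its track, without lifting it out, under the reader arch until it is fully home against the end stop, and let go with every pot still lidded. Put any lid that is left over without a pot in the open lid box. Do not disturb the other things on the bench.

Things in the scene. Friction and masses are not known exactly. Their poses are not given: they have to be found in the camera images.
- track: Feed track fixed to the bench: aluminium channel bridged by a white reader arch. Origin on the bench under the arch's middle; y runs along the channel in the feed direction, z up. Channel floor 8 mm above the bench; base 105 mm wide (x), from y = -324 to +287 mm. Guide rails 69 mm apart, 10 mm wide, tops 22 mm above the bench. A low stop at y = -312 mm closes the loading end.
- arch (a point): Centre of the underside of the reader head, 92 mm above the bench, over the track's origin. The arch covers y = -35 to +35 mm of the track; its opening is 69 mm wide between legs 26 mm thick (outer faces at x = +-60.5 mm) and 84 mm high above the channel floor; its top is 150 mm above the bench.
- end_stop (a point): Top middle of the near face of the end stop, a black block across the channel at the far end: its face lies at y = +275 mm of the track, its top 38 mm above the bench.
- carrier: Loose grey tray, about 0.4 kg, 64 mm wide (x), 240 long (y), in the channel on the loading side (y < 0), 2.5 mm play each side. Origin centre of underside, axes as the track's. Base 4 mm thick; three square sockets, inner widths 38, 46, 54 mm, centred at y = -62, -7, +56 mm, walls 4 mm thick, tops 24 mm above its underside. Home: origin at y = +155 mm of the track. Under 10 N slides it loaded.
- fin_rear (a point): Grip point on the carrier's trailing fin (y = -106 mm, 36 mm above the carrier's underside). The fin is an upright plate 8 mm thick across the track (x), 24 mm long (y), from 4 to 48 mm above the carrier's underside; nothing beside it but the rails.
- fin_front (a point): Grip point on the carrier's leading fin (y = +106 mm), the same shape.
- pot_small: Open round specimen pot of cream plastic, the small one: outer diameter 32 mm, 56 mm tall, wall 2 mm, straight sides, about 80 g. It stands upright on the bench; origin at the centre of its underside, z up through its mouth. Its socket in the carrier is the 38 mm one. May be absent (None).
- lid_small: Round white slip-on lid for the small pot: outer diameter 42 mm, 14 mm high, hollow underneath, inner diameter 37 mm and 11 mm deep, so it fits over that pot with 2.5 mm play all round. Lies open side down; origin at the centre of its lower rim, z up. On its pot, its origin is 45 mm above the pot's origin (its top 59 mm). Spare if its pot is absent.
- pot_medium: Open round specimen pot of cream plastic, the medium one: outer diameter 40 mm, 60 mm tall, wall 2 mm, straight sides, about 88 g. It stands upright on the bench; origin at the centre of its underside, z up through its mouth. Its socket in the carrier is the 46 mm one. May be absent (None).
- lid_medium: Round white slip-on lid for the medium pot: outer diameter 50 mm, 14 mm high, hollow underneath, inner diameter 45 mm and 11 mm deep, so it fits over that pot with 2.5 mm play all round. Lies open side down; origin at the centre of its lower rim, z up. On its pot, its origin is 49 mm above the pot's origin (its top 63 mm). Spare if its pot is absent.
- pot_large: Open round specimen pot of cream plastic, the large one: outer diameter 48 mm, 64 mm tall, wall 2 mm, straight sides, about 96 g. It stands upright on the bench; origin at the centre of its underside, z up through its mouth. Its socket in the carrier is the 54 mm one. May be absent (None).
- lid_large: Round white slip-on lid for the large pot: outer diameter 58 mm, 14 mm high, hollow underneath, inner diameter 53 mm and 11 mm deep, so it fits over that pot with 2.5 mm play all round. Lies open side down; origin at the centre of its lower rim, z up. On its pot, its origin is 53 mm above the pot's origin (its top 67 mm). Spare if its pot is absent.
- lid_box: Empty open grey plastic box for spare lids, fixed to the bench at the left end of the row: 150 x 100 mm (x, y), 35 mm high, walls and floor 4 mm thick; origin at the centre of its underside.
- mouse: Bystander: round black computer mouse, 62 mm across, 32 mm high, on a mat at the left; origin at its underside.
- oil_bottle: Bystander: small amber bottle, 32 mm across, 75 mm tall, at the right; origin at its underside.
- marker: Bystander: black marker pen, 16 mm thick, about 136 mm long, lying beyond the track.
- wipes_box: Bystander: white carton, 100 x 160 x 60 mm, beyond the track; origin at its underside.
Things that resemble listed ones, but are neither listed nor needed, are in the scene too. Leave any purple or yellow look-alike of the pot_large alone.

How it is judged:
On the way, in this order (a step that is already met when the one before it is completed fails the run):
1. every pot that is present stands in its socket of the carrier with its own lid seated, the carrier still on the loading side of the arch (x of pot_small in the frame of carrier between -0.007 and 0.007 m and y of pot_small in the frame of carrier between -0.069 and -0.055 m and z of pot_small in the frame of carrier between 0 and 0.008 m and angle between each of pot_small, pot_medium, pot_large's own z axis and vertical below 0.1 rad and z of lid_small in the frame of pot_small between 0.042 and 0.048 m and horizontal distance between lid_small and pot_small below 0.005 m and angle between the z axis of lid_small and the z axis of pot_small, either way round below 0.12 rad and x of pot_medium in the frame of carrier between -0.007 and 0.007 m and y of pot_medium in the frame of carrier between -0.014 and 0 m and z of pot_medium in the frame of carrier between 0 and 0.008 m and z of lid_medium in the frame of pot_medium between 0.046 and 0.052 m and horizontal distance between lid_medium and pot_medium below 0.005 m and angle between the z axis of lid_medium and the z axis of pot_medium, either way round below 0.12 rad and x of pot_large in the frame of carrier between -0.007 and 0.007 m and y of pot_large in the frame of carrier between 0.049 and 0.063 m and z of pot_large in the frame of carrier between 0 and 0.008 m and z of lid_large in the frame of pot_large between 0.05 and 0.056 m and horizontal distance between lid_large and pot_large below 0.005 m and angle between the z axis of lid_large and the z axis of pot_large, either way round below 0.12 rad and z of carrier in the frame of track below 0.014 m and y of carrier in the frame of track below -0.1 m), for 0.2 s.
2. the loaded carrier is under the reader arch (x of pot_small in the frame of carrier between -0.007 and 0.007 m and y of pot_small in the frame of carrier between -0.069 and -0.055 m and z of pot_small in the frame of carrier between 0 and 0.008 m and angle between each of pot_small, pot_medium, pot_large's own z axis and vertical below 0.1 rad and z of lid_small in the frame of pot_small between 0.042 and 0.048 m and horizontal distance between lid_small and pot_small below 0.005 m and angle between the z axis of lid_small and the z axis of pot_small, either way round below 0.12 rad and x of pot_medium in the frame of carrier between -0.007 and 0.007 m and y of pot_medium in the frame of carrier between -0.014 and 0 m and z of pot_medium in the frame of carrier between 0 and 0.008 m and z of lid_medium in the frame of pot_medium between 0.046 and 0.052 m and horizontal distance between lid_medium and pot_medium below 0.005 m and angle between the z axis of lid_medium and the z axis of pot_medium, either way round below 0.12 rad and x of pot_large in the frame of carrier between -0.007 and 0.007 m and y of pot_large in the frame of carrier between 0.049 and 0.063 m and z of pot_large in the frame of carrier between 0 and 0.008 m and z of lid_large in the frame of pot_large between 0.05 and 0.056 m and horizontal distance between lid_large and pot_large below 0.005 m and angle between the z axis of lid_large and the z axis of pot_large, either way round below 0.12 rad and z of carrier in the frame of track below 0.014 m and y of carrier in the frame of track between -0.05 and 0.05 m), for 0.2 s.
At the end, for the whole second after the job is handed in: Carrier at rest in the track within 5 mm of its end stop; every pot present upright (6 degrees) on the floor of its own socket, its own lid seated (within 3 mm in height, 5 mm of centre, 7 degrees of level); a lid whose pot is absent lies in the lid box (x of pot_small in the frame of carrier between -0.007 and 0.007 m and y of pot_small in the frame of carrier between -0.069 and -0.055 m and z of pot_small in the frame of carrier between 0 and 0.008 m and angle between each of pot_small, pot_medium, pot_large's own z axis and vertical below 0.1 rad and z of lid_small in the frame of pot_small between 0.042 and 0.048 m and horizontal distance between lid_small and pot_small below 0.005 m and angle between the z axis of lid_small and the z axis of pot_small, either way round below 0.12 rad and x of pot_medium in the frame of carrier between -0.007 and 0.007 m and y of pot_medium in the frame of carrier between -0.014 and 0 m and z of pot_medium in the frame of carrier between 0 and 0.008 m and z of lid_medium in the frame of pot_medium between 0.046 and 0.052 m and horizontal distance between lid_medium and pot_medium below 0.005 m and angle between the z axis of lid_medium and the z axis of pot_medium, either way round below 0.12 rad and x of pot_large in the frame of carrier between -0.007 and 0.007 m and y of pot_large in the frame of carrier between 0.049 and 0.063 m and z of pot_large in the frame of carrier between 0 and 0.008 m and z of lid_large in the frame of pot_large between 0.05 and 0.056 m and horizontal distance between lid_large and pot_large below 0.005 m and angle between the z axis of lid_large and the z axis of pot_large, either way round below 0.12 rad and (horizontal distance between lid_small and pot_small below 0.005 m or (x of lid_small in the frame of lid_box between -0.071 and 0.071 m and y of lid_small in the frame of lid_box between -0.046 and 0.046 m and z of lid_small in the frame of lid_box between 0 and 0.035 m)) and (horizontal distance between lid_medium and pot_medium below 0.005 m or (x of lid_medium in the frame of lid_box between -0.071 and 0.071 m and y of lid_medium in the frame of lid_box between -0.046 and 0.046 m and z of lid_medium in the frame of lid_box between 0 and 0.035 m)) and (horizontal distance between lid_large and pot_large below 0.005 m or (x of lid_large in the frame of lid_box between -0.071 and 0.071 m and y of lid_large in the frame of lid_box between -0.046 and 0.046 m and z of lid_large in the frame of lid_box between 0 and 0.035 m)) and z of carrier in the frame of track below 0.014 m and y of carrier in the frame of track above 0.15 m and linear speed of carrier below 0.01 m/s and linear speed of each of pot_small, pot_medium, pot_large below 0.02 m/s); the robot touches nothing.
It fails at once if the carrier is lifted out of its track (more than 15 mm above the channel floor) (z of carrier in the frame of track above 0.023 m).
It fails at once if a bystander object is moved by more than 30 mm (distance of any of mouse, oil_bottle, marker, wipes_box from where it was at the start of the episode above 0.03 m).
Of pot_small, pot_medium, pot_large only 2 to 3 are there at a start; the rules pass over those that are not, and their reading is None.
At some moment in a run one of lid_small, lid_medium, lid_large may be knocked a few centimetres aside while the robot is not near it.
Once in a run the grip may slacken for a moment while it holds something.
It also fails if it takes over 210 s, if anything falls off the work surface, if the arm or the gripper's body presses on something with over 40 N, if the wrist force passes 120 N, or if a joint passes its speed limit or range.

ROBOT

A 6-joint arm with a two-finger parallel gripper is mounted at the origin on the work surface. World frame = base frame: x ahead of the robot, y to its left, z up, the work surface at z = 0. Lengths are in m, angles in rad, forces in N, time in s.
With the tool pointing down it reaches from about 0.35 to 0.875 m from the base axis. Payload 4.2 kg.
Tool frame: the origin (TCP) lies between the finger pads; the fingertips stand 17 mm ahead of it and the grasp point (between the pads) lies 2 mm behind it; z points along the fingers, y is the line along which they close (so a half turn about z gives the same grasp; the last joint's range is limited). The gripper opens to 85 mm and grips with 20 to 120 N. Pads are 22 mm wide; open, the fingers measure 114 mm over their backs; the gripper's body (76 mm by 85 mm) begins 54 mm behind the grasp point. The pads swing forward as they close: fully open they stand 13 mm farther back than shut.
Start: joints at [1.553, 0.385, 0.008, 0, -1.194, -0.259], TCP at [0.171, 0.601, 0.248] pointing down, gripper open.
Joint ranges: [-3.14, 3.14], [-1.21, 2.06], [-1.07, 1.41], [-3.16, 2.05], [-2.99, -0.16], [-3.1, 3.1]. Speed limits (rad/s): [2.79, 2.79, 3.14, 3.14, 3.14, 3.14].

INTERFACE

Orientations are given as [roll, pitch, yaw] about the fixed x, y, z axes, in that order (R = Rz(yaw) Ry(pitch) Rx(roll)).
In Python, from workcell import sensors, imaging, workorder, find_in, place_of gives the robot as it stands. The module is installed in compiled form; this text tells all that it offers.
- The arm moves only by the shell command python3 -m jog 'ROWS' [OPENING] [FORCE]. ROWS is JSON, a list of rows, each a list of 2 entries, a list of its own where there are three numbers: the shift along the world's x, y, z each as a share of 150 mm, from -1 to 1, then the turn about the world's z as a share of 60 degrees, from -1 to 1. In form: [[[dx, dy, dz], twist], ...]. A call has 1 to 12 rows; each row is the pose to reach, as a shift and turn from the pose commanded when the call began; what a row does not reach only later rows make up. A row lasts 1/12 s, in which the tool goes at most 41.7 mm and 7.16 degrees, less where a joint would pass 70% of its speed; a pose out of reach is approached as far as the arm can. A call with a number of a shift or a turn outside -1 to 1 is refused whole. A call with a gripper value outside its range is refused whole. OPENING is the opening, from 0 (shut) to 1 (fully open), set as the call begins (- or left out, the last holds). The fingers move at their own pace and stop on an object; FORCE is the grip in N (left out, the last holds). Time passes only in rows, so rows that repeat a pose let the fingers close. It gives the time, the measured TCP pose, the force, the opening and the grip force at its end, in the units of the state.
- sensors.state(): the state, without advancing time (a new reading comes with each control period).
- imaging.snapshot(name): name is "scene" or "top" or "wrist"; returns a dict with "img" (480x640x3 uint8, red, green, blue), "fx", "fy", "cx", "cy" (pixels), "k1" (the pictures are not rectified: a ray, as slopes to the right and down, at radius r is drawn at 1 + k1 r^2 times it, then the intrinsics apply), "xyz" and "orientation" of the camera in the world. Camera axes: x right, y down, z forward; pixel columns grow to the right and rows downward; lengths in m; the calibration is good to about 2 mm. A picture is of the moment at which its call begins. There is no depth.
- workorder.job_done(): hands the job in; it is judged then, once.
Trained networks look in the newest picture that a camera, given by its name, has taken for a name from the list of things; names that differ only in an ending like _2 or _b are one class to them, and where a whole thing is asked for, a point or a joint stands for the part that bears it (a point fixed in the world has none). Each returns a list of dicts, best first, with "p" (0 to 1); they miss things now and then, are a little off and sometimes report something else, mostly with a low value. They report only what shows in the picture. A call takes as long as a camera call. They do not tell look-alikes from the thing itself.
- find_in(query, camera): "xyz" ([x, y, z] in m, in world coordinates, good to about 4 mm: the middle of the surface that is visible of it).
- place_of(query, camera): "xyz" ([x, y, z] in m, in world coordinates, good to about 4 mm: a listed point, or the origin of a listed thing).
The state is a dict: "clock": time; "joint_positions": joint angles; "qd": joint speeds; "joint_efforts": joint torques, N m; "ee_pos": TCP position; "eef_rot": TCP orientation; "ft_force": force on the tool from outside, world axes, zero at the start; "moment": the same for the moment, N m; "gripper_width": finger opening in m; "grasp_force": force on a finger pad.
Only numpy, scipy, OpenCV 4.12 (cv2) and the standard library are available. Lean on these libraries where they do the work, as an engineer would, in place of code of your own. Each camera call takes 0.05 s, during which the arm holds its last target. There are 200 camera calls.

## Working session

There is one attempt and no reset: what is moved stays moved. The work goes in short steps, Python scripts to look and compute and a shell command to move; the robot and the scene stay as the last step left them, time stands still between calls to the robot, and variables do not carry over. Pictures are saved under pics/ and viewed, at most 17 in all, crops included, and the job is handed in when it is done.

```bash
mkdir -p pics; cat > h.py <<'E'
import numpy as np, cv2
from workcell import sensors, imaging, workorder, find_in, place_of
from scipy.spatial.transform import Rotation as R
names="track arch end_stop carrier fin_rear fin_front pot_small lid_small pot_medium lid_medium pot_large lid_large lid_box mouse oil_bottle marker wipes_box".split()
def snap(c,f=None):
    s=imaging.snapshot(c)
    if f: cv2.imwrite('pics/'+f+'.png',s['img'][:,:,::-1])
    return s
def pose(s):
    o=np.array(s['orientation'])
    M=o if o.shape==(3,3) else R.from_euler('xyz',o).as_matrix()
    return M,np.array(s['xyz'])
def proj(s,P):
    M,t=pose(s); p=M.T@(np.array(P)-t); a=p[:2]/p[2]; a=a*(1+s['k1']*(a@a))
    return a[0]*s['fx']+s['cx'],a[1]*s['fy']+s['cy']
def unproj(s,u,v,z):
    d=np.array([(u-s['cx'])/s['fx'],(v-s['cy'])/s['fy']]); a=d.copy()
    for _ in range(20): a=d/(1+s['k1']*(a@a))
    M,t=pose(s); r=M@np.array([a[0],a[1],1]); return t+r*(z-t[2])/r[2]
E
python3 - <<'E'
from h import *
st=sensors.state(); print(st['clock'],st['ee_pos'],st['eef_rot'])
for c in ('scene','top'):
    s=snap(c,c+'0'); print(c,s['xyz'],s['orientation'],s['fx'],s['k1'])
    for n in names:
        for d in place_of(n,c)[:4]:
            if d['p']>.15: print(n,round(d['p'],2),np.round(d['xyz'],3),np.round(proj(s,d['xyz'])))
E
```

```text
0.0 [0.17063145 0.60068708 0.2472297 ] [ 3.13942690e+00 -1.05348725e-04 -2.76982914e-01]
scene [1.33960519 0.0189938  0.87659215] [-2.36460308 -0.0195641   1.64593624] 479.6717787161601 -0.009493751329103767
track 0.8 [ 0.609  0.008 -0.   ] [324. 279.]
arch 0.56 [0.608 0.006 0.092] [325. 252.]
arch 0.48 [ 0.538 -0.453  0.   ] [143. 244.]
end_stop 0.61 [0.618 0.281 0.038] [444. 280.]
carrier 0.63 [0.608 0.008 0.   ] [324. 279.]
carrier 0.62 [ 0.601 -0.16   0.008] [254. 269.]
carrier 0.5 [ 0.434  0.16  -0.004] [386. 233.]
carrier 0.38 [ 0.606 -0.054  0.041] [298. 265.]
fin_rear 0.82 [ 0.593 -0.265  0.043] [209. 254.]
fin_front 0.82 [ 0.606 -0.057  0.041] [297. 265.]
fin_front 0.61 [0.436 0.045 0.002] [342. 229.]
fin_front 0.41 [ 0.592 -0.265  0.043] [209. 253.]
lid_small 0.62 [0.438 0.047 0.002] [343. 229.]
lid_small 0.23 [ 0.441 -0.145  0.   ] [270. 226.]
pot_medium 0.97 [ 0.431  0.161 -0.003] [386. 232.]
lid_medium 0.83 [ 0.44  -0.143  0.001] [270. 225.]
pot_large 0.84 [ 0.356 -0.325  0.005] [209. 199.]
pot_large 0.7 [ 0.438 -0.349 -0.001] [193. 220.]
pot_large 0.66 [ 0.323 -0.252 -0
[... 1143 characters left out ...]
-0.002] [368. 306.]
lid_medium 0.3 [0.43  0.163 0.   ] [247. 308.]
lid_medium 0.23 [ 0.455 -0.061  0.001] [336. 298.]
pot_large 0.86 [ 0.32  -0.247  0.001] [411. 353.]
pot_large 0.78 [ 0.351 -0.322  0.002] [441. 340.]
pot_large 0.62 [ 0.426 -0.261 -0.003] [415. 310.]
pot_large 0.6 [ 0.437 -0.345  0.003] [449. 306.]
lid_large 0.82 [ 0.453 -0.06   0.002] [336. 299.]
lid_large 0.44 [ 0.749 -0.263 -0.001] [414. 186.]
lid_box 0.66 [0.468 0.377 0.001] [163. 292.]
mouse 0.7 [ 0.641  0.439 -0.002] [142. 225.]
oil_bottle 0.63 [ 0.537 -0.452 -0.   ] [489. 267.]
marker 0.5 [ 0.436 -0.14   0.001] [368. 306.]
wipes_box 0.58 [ 0.788 -0.004 -0.003] [315. 170.]
wipes_box 0.24 [0.613 0.28  0.037] [200. 233.]
```

View pics/scene0.png

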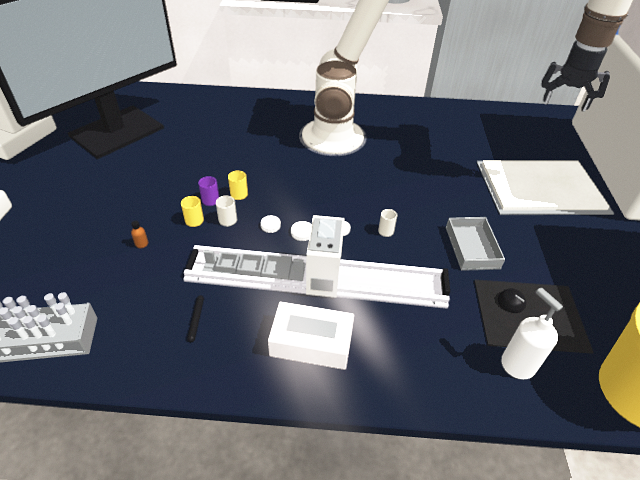

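View pics/top0.png

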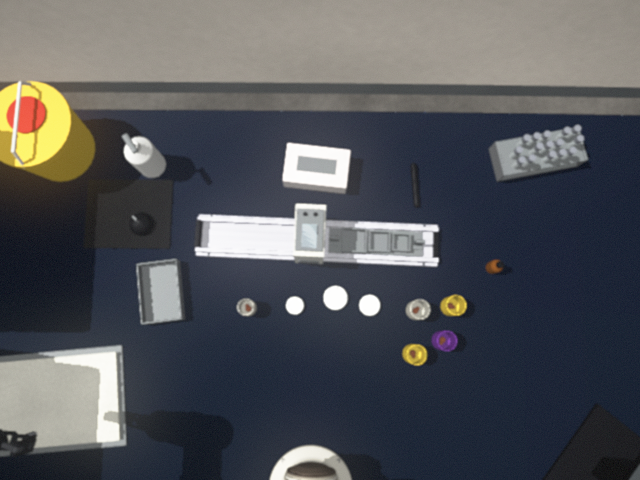

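Both views show lids at top (295,305), (335,298) and (369,305), and the track with its carrier on the right.

Candidates for the cream pots, in scene pixels:
- (227,211): large and cream, so it fits pot_large.
- (193,211) and (237,185): yellow look-alikes. (209,190): purple look-alike. I leave all three alone.
- (387,222): a cream pot that could be medium or small. I'll measure it and look at a crop.

```bash
python3 - <<'E'
from h import *
a=cv2.imread('pics/scene0.png')[165:255,170:420]; cv2.imwrite('pics/crop0.png',cv2.resize(a,None,fx=3.2,fy=3.2,interpolation=cv2.INTER_CUBIC))
s=snap('top'); g=s['img'].astype(int)
m=(g.min(2)>110).astype(np.uint8); m[:270]=0;m[330:]=0; m[:,:230]=0;m[:,440:]=0
n,l,st,ce=cv2.connectedComponentsWithStats(m)
for i in range(1,n):
    if st[i,4]>40:
        z=.014; P=unproj(s,*ce[i],z); dist=(s['xyz'][2]-z)
        print(np.round(ce[i]),st[i],'P',np.round(P,4),'diam mm',round(2*np.sqrt(st[i,4]/np.pi)/s['fx']*dist*1000,1))
s2=snap('scene'); g=s2['img']
for n in ('scene',):
    for b,(u0,u1,v0,v1) in dict(med=(370,405,200,245),large=(216,240,192,230)).items():
        sub=g[v0:v1,u0:u1].astype(int); mm=(sub.min(2)>105); ys,xs=np.nonzero(mm); print(b,xs.min()+u0,xs.max()+u0,ys.min()+v0,ys.max()+v0,[int(r.sum()) for r in mm])
E
```

```text
[335. 297.] [323 285  25  26 509] P [ 0.4563 -0.0573  0.014 ] diam mm 63.6
[369. 305.] [358 294  23  22 396] P [ 0.4387 -0.1426  0.014 ] diam mm 56.1
[294. 305.] [285 296  19  19 291] P [0.4368 0.044  0.014 ] diam mm 48.1
[245. 307.] [236 298  19  18 227] P [0.4318 0.1654 0.014 ] diam mm 42.5
[418. 309.] [406 299  25  21 380] P [ 0.4283 -0.2649  0.014 ] diam mm 55.0
med 378 397 209 236 [0, 0, 0, 0, 0, 0, 0, 0, 0, 9, 12, 14, 16, 16, 17, 17, 17, 17, 17, 17, 17, 16, 16, 17, 17, 17, 16, 16, 16, 16, 17, 15, 15, 15, 13, 10, 6, 0, 0, 0, 0, 0, 0, 0, 0]
large 216 236 195 226 [0, 0, 0, 5, 12, 16, 17, 19, 19, 19, 19, 19, 19, 20, 20, 19, 19, 19, 19, 19, 19, 20, 19, 19, 19, 19, 19, 19, 18, 18, 17, 15, 13, 9, 3, 0, 0, 0]
```

View pics/crop0.png

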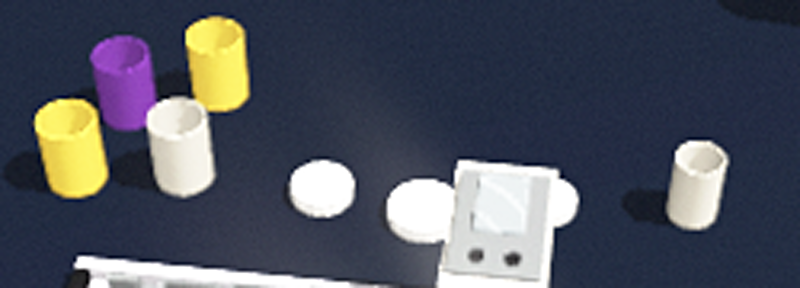

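The crop shows the cream large pot at (180,145), next to the purple and yellow look-alikes, and the smaller cream pot at (697,185). Its width ratio of about 0.85 to the large one makes it medium. The lid diameters come out in the order small, large, medium at y = 0.044, -0.057 and -0.143. The small pot is absent, so lid_small is the spare. I'll go to the medium pot first.

```bash
J="python3 -m jog"; $J '[[[1,-1,0],0.225],[[1,-1,0],0.225],[[1,-1,0],0.225],[[1,-1,0],0.225],[[1,-1,0],0.225],[[1,-1,0],0.225],[[1,-1,0],0.225]]' 1 30
$J '[[[0.733,-1,0],0],[[0.733,-1,0],0],[[0.733,-1,0],0],[[0.733,-1,0],0],[[0.733,-1,0],0],[[0.733,-1,0],0]]'
$J '[[[0,-0.9,-0.4],0],[[0,-0.9,-0.4],0],[[0,-0.9,-0.4],0],[[0,-0.9,-0.4],0],[[0,-0.9,-0.4],0]]'
python3 - <<'E'
from h import *
s=snap('wrist','w1'); print(s['xyz'],s['orientation'],s['fx'],s['k1'])
for n in ('pot_medium','lid_small'):
    for d in place_of(n,'wrist')[:2]: print(n,round(d['p'],2),np.round(d['xyz'],4),np.round(proj(s,d['xyz'])))
E
```

```text
clock: 2.48
ee_pos: [0.3223, 0.4495, 0.2487]
eef_rot: [-3.141, -0.0, -0.045]
ft_force: [-0.7, 0.0, 0.6]
gripper_width: 0.0858
grasp_force: 0.0
clock: 2.98
ee_pos: [0.4319, 0.2995, 0.2484]
eef_rot: [3.141, -0.0, -0.044]
ft_force: [-0.2, 0.1, -0.7]
gripper_width: 0.0856
grasp_force: 0.0
clock: 3.4
ee_pos: [0.4283, 0.1635, 0.1861]
eef_rot: [3.138, 0.005, -0.043]
ft_force: [-0.6, -0.9, -0.9]
gripper_width: 0.0858
grasp_force: 0.0
[0.51121026 0.15975505 0.3109309 ] [ 2.81123614 -0.00385552 -1.61493205] 407.2282213003189 -0.016891060578719835
pot_medium 0.82 [ 0.4271  0.1628 -0.0011] [316. 211.]
lid_small 0.64 [0.4359 0.0401 0.0009] [473. 194.]
```

View pics/w1.png

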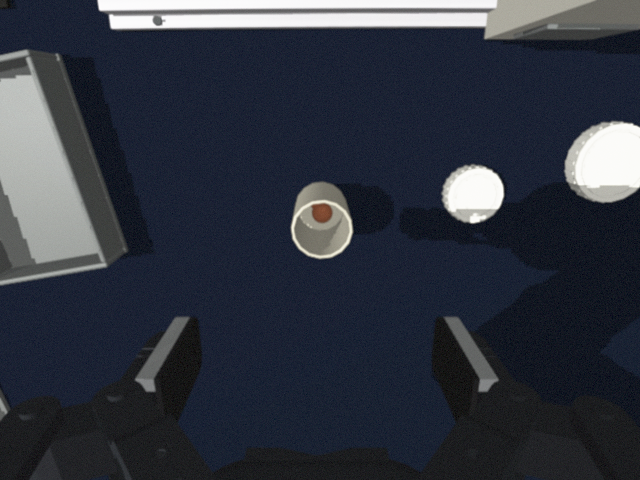

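The wrist picture shows the medium pot's mouth at (321,230), lid_small at (473,194) and the large lid at (610,162). The pot is well centred, so I'll descend and squeeze along both axes to centre it.

```bash
J="python3 -m jog"; $J '[[[0.013,0,-0.5],0],[[0.013,0,-0.5],0],[[0.013,0,-0.9],0],[[0.013,0,-0.933],0],[[0.013,0,-0.933],0],[[0.013,0,-0.933],0],[[0.013,0,-0.933],0]]' 1 30
$J '[[[0,0,0],0],[[0,0,0],0],[[0,0,0],0],[[0,0,0],0],[[0,0,0],0],[[0,0,0],0],[[0,0,0],0],[[0,0,0],0],[[0,0,0],0],[[0,0,0],0]]' 0 25
$J '[[[0,0,0],0],[[0,0,0],0],[[0,0,0],0],[[0,0,0],0],[[0,0,0],0]]' 0.85 
$J '[[[0,0,0],-0.75],[[0,0,0],-0.75],[[0,0,0],-0.75],[[0,0,0],-0.75],[[0,0,0],-0.75],[[0,0,0],-0.75],[[0,0,0],-0.75],[[0,0,0],-0.75]]'
$J '[[[0,0,0],-0.75],[[0,0,0],-0.75],[[0,0,0],-0.75],[[0,0,0],-0.75],[[0,0,0],-0.75],[[0,0,0],-0.75],[[0,0,0],-0.75],[[0,0,0],-0.75]]'
$J '[[[0,0,0],0],[[0,0,0],0],[[0,0,0],0],[[0,0,0],0],[[0,0,0],0],[[0,0,0],0],[[0,0,0],0],[[0,0,0],0]]' 0 40
```

```text
clock: 4.13
ee_pos: [0.4341, 0.1682, 0.0499]
eef_rot: [-3.139, -0.003, -0.039]
ft_force: [0.5, 0.6, 0.5]
gripper_width: 0.0853
grasp_force: 0.0
clock: 4.97
ee_pos: [0.433, 0.1663, 0.0495]
eef_rot: [-3.141, -0.001, -0.041]
ft_force: [-2.4, -1.0, 6.6]
gripper_width: 0.0395
grasp_force: 24.5
clock: 5.38
ee_pos: [0.4327, 0.1662, 0.0483]
eef_rot: [3.142, 0.0, -0.041]
ft_force: [0.1, 1.0, 0.0]
gripper_width: 0.0723
grasp_force: 0.0
clock: 6.05
ee_pos: [0.4326, 0.1662, 0.0482]
eef_rot: [3.141, 0.0, -0.827]
ft_force: [-0.3, 0.6, -0.3]
gripper_width: 0.0723
grasp_force: 0.0
clock: 6.72
ee_pos: [0.4327, 0.1662, 0.0483]
eef_rot: [3.141, -0.0, -1.611]
ft_force: [-0.4, -1.0, -0.0]
gripper_width: 0.0723
grasp_force: 0.0
clock: 7.38
ee_pos: [0.4327, 0.1661, 0.0485]
eef_rot: [3.142, -0.0, -1.612]
ft_force: [-1.5, -0.5, 3.8]
gripper_width: 0.0386
grasp_force: 40.2
```

The width of 39 mm confirms the medium pot. I'll release it here, since its place is now known exactly, and first find the carrier by feeling its rear fin. I keep away from the front fin because it is too close to the arch.

```bash
J="python3 -m jog"; $J '[[[0,0,0],0],[[0,0,0],0],[[0,0,0],0],[[0,0,0],0],[[0,0,0.7],0],[[0,0,0.9],0],[[0,-0.3,1],0],[[0.5,-1,1],0],[[0.5,-1,1],0],[[0.5,-1,1],0],[[0.5,-1,1],0],[[0.5,-1,1],0]]' 1
$J '[[[0.3,-1,0],0],[[0.3,-1,0],0],[[0.3,-1,0],0],[[0.3,-1,0],0],[[0.3,-1,0],0],[[0.3,-1,0],0]]'
$J '[[[0.28,-0.88,-0.1],0],[[0.28,-0.88,-0.1],0],[[0.28,-0.88,-0.1],0],[[0.28,-0.88,-0.1],0],[[0.28,-0.88,-0.1],0],[[0.28,-0.88,-0.1],0]]'
python3 - <<'E'
from h import *
s=snap('wrist','w2'); print(sensors.state()['ee_pos'])
for n in ('fin_rear','carrier','track'):
    for d in place_of(n,'wrist')[:2]: print(n,round(d['p'],2),np.round(d['xyz'],4),np.round(proj(s,d['xyz'])))
E
```

```text
clock: 8.38
ee_pos: [0.5102, 0.0132, 0.1995]
eef_rot: [-3.138, 0.0, -1.617]
ft_force: [0.1, 0.6, 0.3]
gripper_width: 0.0851
grasp_force: 0.0
clock: 8.88
ee_pos: [0.5523, -0.1348, 0.1973]
eef_rot: [3.14, 0.0, -1.615]
ft_force: [-0.8, 1.0, 0.2]
gripper_width: 0.0855
grasp_force: 0.0
clock: 9.38
ee_pos: [0.5943, -0.2648, 0.1825]
eef_rot: [3.14, 0.001, -1.612]
ft_force: [-0.3, 0.4, 0.6]
gripper_width: 0.0853
grasp_force: 0.0
[ 0.59434162 -0.26421185  0.18305524]
fin_rear 0.56 [ 0.5989 -0.2705  0.0419] [309. 221.]
carrier 0.73 [ 0.5964 -0.1579  0.0061] [319. 336.]
```

View pics/w2.png

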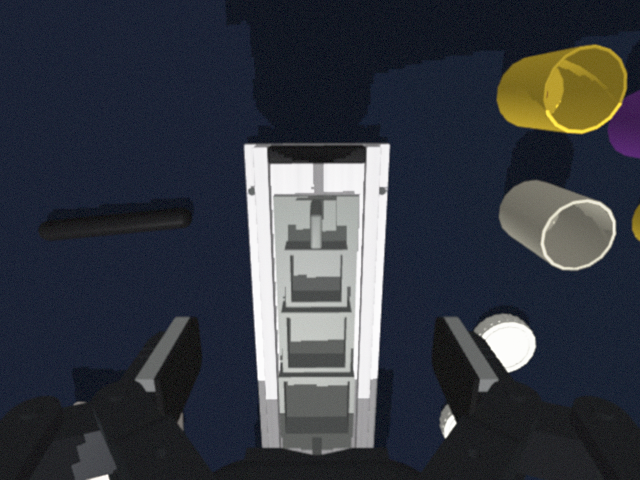

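The wrist view shows the carrier from the rear fin (316,225) to the front socket (316,405), with the rails on both sides. I'll grip the fin first along x, then along y.

```bash
J="python3 -m jog"; $J '[[[0.007,-0.013,-0.4],0],[[0.007,-0.013,-0.7],0],[[0.007,-0.013,-0.85],0],[[0.007,-0.013,-0.887],0],[[0.007,-0.013,-0.887],0],[[0.007,-0.013,-0.887],0],[[0.007,-0.013,-0.887],0]]' 1 20
$J '[[[0,0,0],0],[[0,0,0],0],[[0,0,0],0],[[0,0,0],0],[[0,0,0],0],[[0,0,0],0],[[0,0,0],0],[[0,0,0],0],[[0,0,0],0],[[0,0,0],0],[[0,0,0],0],[[0,0,0],0]]' 0 20
$J '[[[0,0,0],0],[[0,0,0],0],[[0,0,0],0],[[0,0,0],0],[[0,0,0],0],[[0,0,0],0],[[0,0,0.1],0],[[0,0,0.1],0]]' 0.75
$J '[[[0,0,0],0.75],[[0,0,0],0.75],[[0,0,0],0.75],[[0,0,0],0.75],[[0,0,0],0.75],[[0,0,0],0.75],[[0,0,0],0.75],[[0,0,0],0.75]]'
$J '[[[0,0,0],0.75],[[0,0,0],0.75],[[0,0,0],0.75],[[0,0,0],0.75],[[0,0,0],0.75],[[0,0,0],0.75],[[0,0,0],0.75],[[0,0,0],0.75]]'
$J '[[[0,0,0],0],[[0,0,0],0],[[0,0,0],0],[[0,0,0],0],[[0,0,0],0],[[0,0,0],0],[[0,0,0],0],[[0,0,0],0],[[0,0,0],0],[[0,0,0],0]]' 0 20
```

```text
clock: 10.17
ee_pos: [0.598, -0.2679, 0.0537]
eef_rot: [-3.136, -0.002, -1.611]
ft_force: [-0.3, -0.5, 0.8]
gripper_width: 0.0854
grasp_force: 0.0
clock: 11.17
ee_pos: [0.5956, -0.2678, 0.0505]
eef_rot: [3.141, -0.0, -1.612]
ft_force: [-1.5, 0.1, 3.2]
gripper_width: 0.0076
grasp_force: 23.0
clock: 11.83
ee_pos: [0.5972, -0.2683, 0.0674]
eef_rot: [-3.138, -0.001, -1.611]
ft_force: [-0.5, 0.5, 1.1]
gripper_width: 0.064
grasp_force: 0.0
clock: 12.5
ee_pos: [0.5957, -0.2677, 0.065]
eef_rot: [-3.141, -0.0, -0.826]
ft_force: [-0.3, -0.4, 0.1]
gripper_width: 0.0639
grasp_force: 0.0
clock: 13.17
ee_pos: [0.5957, -0.2677, 0.0651]
eef_rot: [-3.142, -0.0, -0.042]
ft_force: [0.1, -1.0, -0.2]
gripper_width: 0.0642
grasp_force: 0.0
clock: 14.0
ee_pos: [0.5958, -0.2676, 0.0654]
eef_rot: [-3.141, -0.0, -0.041]
ft_force: [0.3, 3.0, 1.7]
gripper_width: 0.0228
grasp_force: 20.2
```

The carrier is fixed: fin centre (0.5957, -0.2677), which puts the medium socket at (0.600, -0.169) and the large one at (0.602, -0.106). Next is the large pot, keeping clear of its neighbours.

```bash
J="python3 -m jog"; $J '[[[0,0,0],0],[[0,0,0],0],[[0,0,0],0],[[0,0,0],0],[[0,0,0.3],0],[[0,0,0.6],0],[[-0.3,0,0.8],0],[[-1,0.06,0.8],0],[[-1,0.06,0.8],0],[[-1,0.06,0.8],0],[[-1,0.06,0.8],0]]' 0.75
$J '[[[-0.11,0,0],0],[[-0.11,0,0],0],[[-0.11,0,0],0],[[-0.11,0,0],0]]'
python3 - <<'E'
from h import *
s=snap('wrist','w3'); print(sensors.state()['ee_pos'])
for d in place_of('pot_large','wrist')[:4]: print(round(d['p'],2),np.round(d['xyz'],4),np.round(proj(s,d['xyz'])))
g=s['img'].astype(int); print([ (np.round(proj(s,(.4285,-.2585,z)))) for z in (0,.064)])
E
```

```text
clock: 14.92
ee_pos: [0.4391, -0.2579, 0.1858]
eef_rot: [-3.14, 0.003, -0.044]
ft_force: [-0.2, -0.5, -0.4]
gripper_width: 0.0646
grasp_force: 0.0
clock: 15.25
ee_pos: [0.4301, -0.259, 0.1855]
eef_rot: [3.141, -0.001, -0.041]
ft_force: [0.8, -0.3, 0.5]
gripper_width: 0.0641
grasp_force: 0.0
[ 0.43017479 -0.25894811  0.18529894]
0.92 [ 0.3522 -0.3208  0.006 ] [393. 300.]
0.68 [ 0.432  -0.3454  0.001 ] [426. 205.]
0.67 [ 0.4322 -0.2614 -0.0018] [318. 208.]
0.58 [ 0.3194 -0.2519  0.0048] [313. 337.]
[array([315., 213.]), array([315., 239.])]
```

View pics/w3.png

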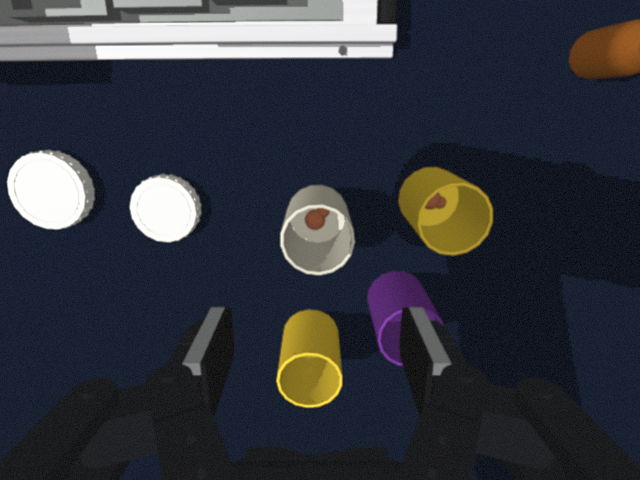

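The cream pot's mouth is at (317,235), between the yellow pots at (445,215) and (310,370) and the purple one at (405,325). I'll take the cream one.

```bash
J="python3 -m jog"; $J '[[[0.005,-0.007,-0.4],0],[[0.005,-0.007,-0.65],0],[[0.005,-0.007,-0.85],0],[[0.005,-0.007,-0.89],0],[[0.005,-0.007,-0.89],0],[[0.005,-0.007,-0.89],0],[[0.005,-0.007,-0.89],0],[[0.005,-0.007,-0.89],0]]' 0.75 25
$J '[[[0,0,0],0],[[0,0,0],0],[[0,0,0],0],[[0,0,0],0],[[0,0,0],0],[[0,0,0],0],[[0,0,0],0]]' 0 25
$J '[[[0,0,0],0],[[0,0,0],0],[[0,0,0],0],[[0,0,0],0]]' 0.75
$J '[[[0,0,0],-0.75],[[0,0,0],-0.75],[[0,0,0],-0.75],[[0,0,0],-0.75],[[0,0,0],-0.75],[[0,0,0],-0.75],[[0,0,0],-0.75],[[0,0,0],-0.75]]'
$J '[[[0,0,0],-0.75],[[0,0,0],-0.75],[[0,0,0],-0.75],[[0,0,0],-0.75],[[0,0,0],-0.75],[[0,0,0],-0.75],[[0,0,0],-0.75],[[0,0,0],-0.75]]'
$J '[[[0,0,0],0],[[0,0,0],0],[[0,0,0],0],[[0,0,0],0],[[0,0,0],0],[[0,0,0],0],[[0,0,0],0],[[0,0,0],0]]' 0 45
```

```text
clock: 16.02
ee_pos: [0.4319, -0.2603, 0.0542]
eef_rot: [3.14, -0.005, -0.041]
ft_force: [0.3, -0.1, 0.5]
gripper_width: 0.064
grasp_force: 0.0
clock: 16.6
ee_pos: [0.4311, -0.26, 0.0538]
eef_rot: [3.141, -0.003, -0.04]
ft_force: [-0.7, 1.3, 6.0]
gripper_width: 0.0474
grasp_force: 25.0
clock: 16.93
ee_pos: [0.4299, -0.2598, 0.0519]
eef_rot: [3.142, -0.0, -0.041]
ft_force: [0.4, 0.0, -0.3]
gripper_width: 0.0639
grasp_force: 0.0
clock: 17.6
ee_pos: [0.4299, -0.2598, 0.0517]
eef_rot: [3.141, 0.0, -0.827]
ft_force: [-0.5, -0.7, -0.4]
gripper_width: 0.0642
grasp_force: 0.0
clock: 18.27
ee_pos: [0.4299, -0.2598, 0.0517]
eef_rot: [3.141, 0.0, -1.611]
ft_force: [0.5, -0.2, -0.1]
gripper_width: 0.0638
grasp_force: 0.0
clock: 18.93
ee_pos: [0.43, -0.2599, 0.0521]
eef_rot: [3.142, -0.0, -1.612]
ft_force: [-1.2, -0.6, 4.3]
gripper_width: 0.0468
grasp_force: 45.3
```

```bash
J="python3 -m jog"; $J '[[[0,0,0.2],0],[[0,0,0.4],0],[[0,0,0.6],0],[[0.1,0.1,0.733],0],[[0.3,0.25,0.733],0],[[0.5,0.4,0.733],0],[[0.6,0.5,0.733],0],[[0.6,0.5,0.733],0]]'
$J '[[[0.2,0.2,0],0],[[0.4,0.4,0],0],[[0.5,0.5,0],0],[[0.55,0.527,0],0],[[0.55,0.527,0],0],[[0.55,0.527,0],0],[[0.55,0.527,0],0]]'
python3 - <<'E'
from h import *
s=snap('wrist','w4'); print(sensors.state()['ee_pos'])
E
```

```text
clock: 19.6
ee_pos: [0.5231, -0.1823, 0.1611]
eef_rot: [-3.14, 0.0, -1.608]
ft_force: [-0.0, -0.5, -1.9]
gripper_width: 0.0471
grasp_force: 47.0
clock: 20.18
ee_pos: [0.6011, -0.1067, 0.1612]
eef_rot: [3.14, 0.0, -1.613]
ft_force: [-0.3, 0.3, -1.3]
gripper_width: 0.0471
grasp_force: 47.0
[ 0.60117478 -0.10682524  0.16147083]
```

View pics/w4.png

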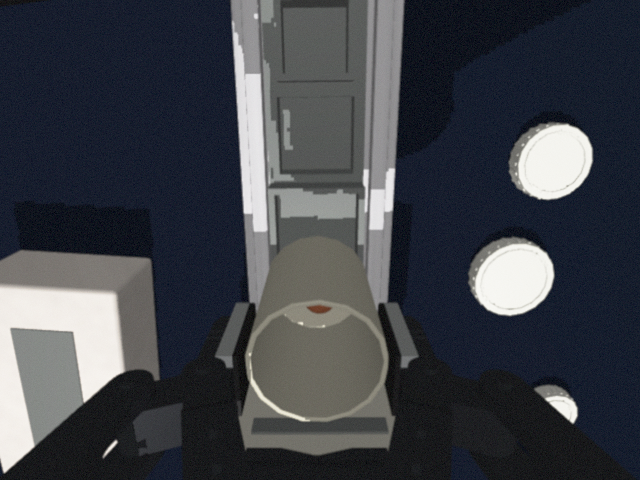

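The pot is held upright at (317,360), lined up with the sockets (column 316 throughout). I'll lower it.

```bash
J="python3 -m jog"; $J '[[[0,0,-0.2],0],[[0,0,-0.4],0],[[0,0,-0.47],0],[[0,0,-0.47],0],[[0,0,-0.47],0],[[0,0,-0.47],0]]'
$J '[[[0,0,-0.05],0],[[0,0,-0.08],0],[[0,0,-0.11],0],[[0,0,-0.14],0],[[0,0,-0.17],0],[[0,0,-0.178],0],[[0,0,-0.178],0],[[0,0,-0.178],0],[[0,0,-0.178],0]]'
```

```text
clock: 20.73
ee_pos: [0.6036, -0.1062, 0.0931]
eef_rot: [-3.138, -0.0, -1.612]
ft_force: [-0.1, 0.4, -0.6]
gripper_width: 0.047
grasp_force: 47.0
clock: 21.48
ee_pos: [0.6025, -0.1057, 0.0644]
eef_rot: [3.142, 0.0, -1.612]
ft_force: [0.3, 0.2, -1.4]
gripper_width: 0.047
grasp_force: 47.6
```

```bash
J="python3 -m jog"; $J '[[[0,0,0],0],[[0,0,0],0],[[0,0,0],0],[[0,0,0],0],[[0,0,0.3],0],[[0,0,0.6],0],[[0,0,0.9],0],[[-0.3,0,0.9],0.25],[[-0.978,0.315,0.9],1],[[-0.978,0.315,0.9],1],[[-0.978,0.315,0.9],1],[[-0.978,0.315,0.9],1]]' 0.8
$J '[[[0,0,0],0.7],[[0,0,0],0.7],[[0,0,0],0.7],[[0,0,0],0.7],[[0,0,0],0.7],[[0,0,0],0.7],[[0,0,0],0.7],[[0,0,0],0.7]]' 0.85
python3 - <<'E'
from h import *
s=snap('wrist','w5'); st=sensors.state();print(st['ee_pos'],st['eef_rot'])
for n in ('lid_large','lid_medium','lid_small'):
  for d in place_of(n,'wrist')[:2]: print(n,round(d['p'],2),np.round(d['xyz'],4),np.round(proj(s,d['xyz'])))
m=(s['img'].min(2)>150).astype(np.uint8); m[:100]=0;m[300:]=0
n,l,q,ce=cv2.connectedComponentsWithStats(m)
for i in range(1,n):
    if 1000<q[i,4]<9000: print(ce[i],q[i],unproj(s,*ce[i],.014))
E
```

```text
clock: 22.48
ee_pos: [0.4497, -0.0578, 0.1996]
eef_rot: [3.14, 0.003, -0.98]
ft_force: [-0.7, 0.7, -0.7]
gripper_width: 0.0685
grasp_force: 0.0
clock: 23.15
ee_pos: [0.4557, -0.0585, 0.1997]
eef_rot: [-3.141, -0.0, -0.257]
ft_force: [0.0, -0.2, -0.0]
gripper_width: 0.0728
grasp_force: 0.0
[ 0.45573952 -0.05850211  0.19965812] [-3.14143843e+00 -2.06988136e-04 -2.56611039e-01]
lid_large 0.85 [ 0.4534 -0.0633 -0.002 ] [322. 207.]
lid_medium 0.58 [ 0.4434 -0.1422  0.0043] [420. 197.]
lid_small 0.7 [ 4.093e-01  6.630e-02 -2.000e-04] [192. 291.]
[ 79.32143346 122.18396936] [   0  100  194   59 7311] [0.56619682 0.0931913  0.014     ]
[314.93455935 207.83783138] [ 278  171   75   74 4187] [ 0.45852115 -0.05872949  0.014     ]
[424.52704403 202.97861635] [ 392  172   66   63 3180] [ 0.44045116 -0.14285736  0.014     ]
[183.75667656 288.45301682] [ 161  273   49   27 1011] [0.41911518 0.06603826 0.014     ]
```

View pics/w5.png

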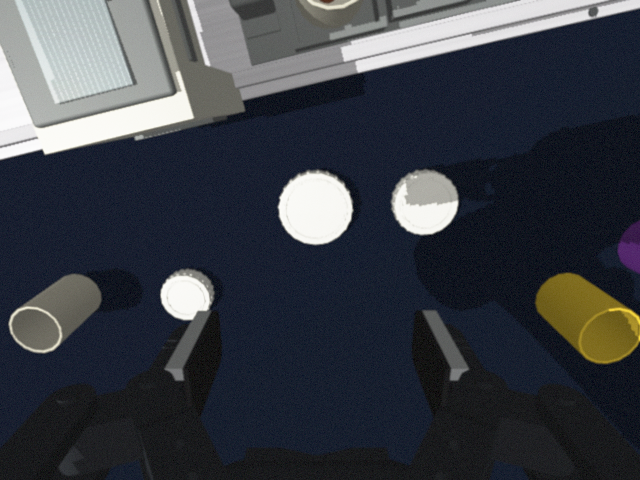

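The large lid is at (316,207) and the medium at (425,203), both where expected. The small lid has been knocked to (187,292), about (0.41, 0.066). I'll go down on the large lid and probe for the fingertip height.

```bash
J="python3 -m jog"; $J '[[[0.012,-0.003,-0.4],0.207],[[0.012,-0.003,-0.7],0.207],[[0.012,-0.003,-0.95],0.207],[[0.012,-0.003,-1],0.207],[[0.012,-0.003,-1],0.207],[[0.012,-0.003,-1],0.207]]' 0.85 20
$J '[[[0,0,-0.1],0],[[0,0,-0.15],0],[[0,0,-0.15],0],[[0,0,-0.15],0],[[0,0,-0.15],0]]'
$J '[[[0,0,-0.02],0],[[0,0,-0.02],0],[[0,0,-0.02],0]]'
$J '[[[0,0,-0.02],0],[[0,0,-0.02],0],[[0,0,-0.02],0]]'
$J '[[[0,0,-0.02],0],[[0,0,-0.02],0],[[0,0,-0.02],0]]'
```

```text
clock: 23.85
ee_pos: [0.4573, -0.0591, 0.049]
eef_rot: [3.14, 0.003, -0.037]
ft_force: [0.6, 0.2, 1.2]
gripper_width: 0.0727
grasp_force: 0.0
clock: 24.27
ee_pos: [0.4585, -0.0588, 0.0283]
eef_rot: [-3.141, -0.003, -0.037]
ft_force: [-0.4, 0.9, 0.9]
gripper_width: 0.0726
grasp_force: 0.0
clock: 24.52
ee_pos: [0.4577, -0.0589, 0.0243]
eef_rot: [-3.142, -0.0, -0.037]
ft_force: [0.5, -1.3, -0.1]
gripper_width: 0.0728
grasp_force: 0.0
clock: 24.77
ee_pos: [0.4574, -0.059, 0.0209]
eef_rot: [3.141, 0.0, -0.037]
ft_force: [0.5, -0.4, 0.6]
gripper_width: 0.0728
grasp_force: 0.0
clock: 25.02
ee_pos: [0.4574, -0.059, 0.0178]
eef_rot: [3.141, 0.001, -0.037]
ft_force: [0.0, 0.1, 0.2]
gripper_width: 0.0725
grasp_force: 0.0
```

```bash
J="python3 -m jog"; $J '[[[0,0,0],0],[[0,0,0],0],[[0,0,0],0],[[0,0,0],0],[[0,0,0],0],[[0,0,0],0],[[0,0,0],0]]' 0 20
$J '[[[0,0,0],0],[[0,0,0],0],[[0,0,0],0],[[0,0,0],0]]' 0.85
$J '[[[0,0,-0.013],0],[[0,0,-0.013],0],[[0,0,-0.013],0]]'
$J '[[[0,0,0],-0.75],[[0,0,0],-0.75],[[0,0,0],-0.75],[[0,0,0],-0.75],[[0,0,0],-0.75],[[0,0,0],-0.75],[[0,0,0],-0.75],[[0,0,0],-0.75]]'
$J '[[[0,0,0],-0.75],[[0,0,0],-0.75],[[0,0,0],-0.75],[[0,0,0],-0.75],[[0,0,0],-0.75],[[0,0,0],-0.75],[[0,0,0],-0.75],[[0,0,0],-0.75]]'
$J '[[[0,0,0],0],[[0,0,0],0],[[0,0,0],0],[[0,0,0],0],[[0,0,0],0],[[0,0,0],0],[[0,0,0],0]]' 0 40
```

```text
clock: 25.6
ee_pos: [0.4576, -0.059, 0.0184]
eef_rot: [3.142, -0.0, -0.037]
ft_force: [-1.6, 0.2, 4.9]
gripper_width: 0.0572
grasp_force: 21.0
clock: 25.93
ee_pos: [0.4575, -0.0589, 0.0178]
eef_rot: [3.142, 0.0, -0.037]
ft_force: [0.4, -0.7, -0.0]
gripper_width: 0.0728
grasp_force: 0.0
clock: 26.18
ee_pos: [0.4574, -0.059, 0.0159]
eef_rot: [3.141, 0.0, -0.037]
ft_force: [0.6, 0.5, -0.2]
gripper_width: 0.0723
grasp_force: 0.0
clock: 26.85
ee_pos: [0.4576, -0.059, 0.0161]
eef_rot: [3.142, 0.0, -0.823]
ft_force: [0.2, -0.3, -0.6]
gripper_width: 0.0725
grasp_force: 0.0
clock: 27.52
ee_pos: [0.4576, -0.059, 0.0161]
eef_rot: [3.142, -0.0, -1.607]
ft_force: [0.2, -0.4, -0.6]
gripper_width: 0.0727
grasp_force: 0.0
clock: 28.1
ee_pos: [0.4576, -0.059, 0.0166]
eef_rot: [-3.141, -0.0, -1.606]
ft_force: [-1.1, -0.0, 4.7]
gripper_width: 0.0559
grasp_force: 41.7
```

```bash
J="python3 -m jog"; $J '[[[0,0,0.2],0],[[0,0,0.4],0],[[0,0,0.6],0],[[0,-0.15,0.8],0],[[0.1,-0.312,1],0],[[0.3,-0.312,1],0],[[0.5,-0.312,1],0],[[0.7,-0.312,1],0],[[0.9,-0.312,1],0],[[0.966,-0.311,1],0],[[0.966,-0.311,1],0],[[0.966,-0.311,1],0]]'
python3 - <<'E'
from h import *
s=snap('wrist','w6'); st=sensors.state();print(st['ee_pos'],st['gripper_width'])
a=s['img'][200:470,170:470,::-1]; cv2.imwrite('pics/w6c.png',cv2.resize(a,None,fx=2,fy=2))
E
```

```text
clock: 29.1
ee_pos: [0.6021, -0.1055, 0.1651]
eef_rot: [3.14, 0.0, -1.608]
ft_force: [-0.1, -0.7, -0.2]
gripper_width: 0.0561
grasp_force: 42.8
[ 0.60150446 -0.10558402  0.16537293] 0.055845150058710886
```

View pics/w6c.png

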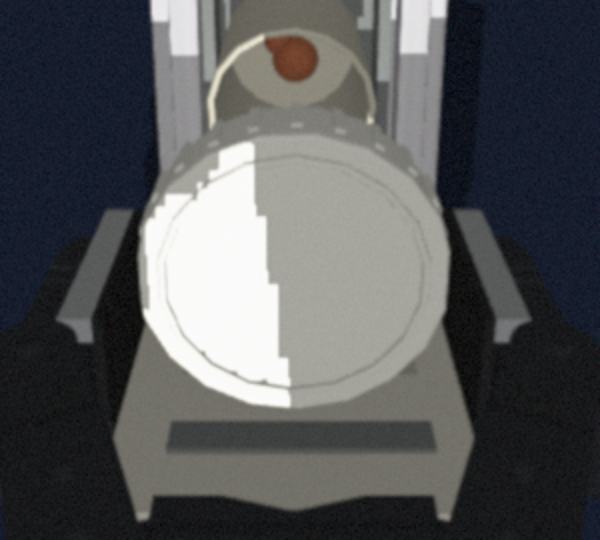

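The lid is held level, and the pot's mouth in the socket (crop column 292) lines up with the lid's centre (294). Lowering it.

```bash
J="python3 -m jog"; $J '[[[0,0,-0.2],0],[[0,0,-0.4],0],[[0,0,-0.44],0],[[0,0,-0.44],0],[[0,0,-0.44],0],[[0,0,-0.44],0]]'
$J '[[[0,0,-0.03],0],[[0,0,-0.06],0],[[0,0,-0.06],0],[[0,0,-0.06],0]]'
$J '[[[0,0,-0.02],0],[[0,0,-0.04],0],[[0,0,-0.06],0],[[0,0,-0.065],0],[[0,0,-0.065],0],[[0,0,-0.065],0]]'
```

```text
clock: 29.65
ee_pos: [0.6035, -0.1056, 0.1022]
eef_rot: [-3.138, -0.0, -1.607]
ft_force: [0.1, -0.4, -1.3]
gripper_width: 0.056
grasp_force: 42.8
clock: 29.98
ee_pos: [0.6023, -0.1056, 0.0911]
eef_rot: [3.141, -0.0, -1.608]
ft_force: [0.2, -0.3, -1.5]
gripper_width: 0.0563
grasp_force: 42.8
clock: 30.48
ee_pos: [0.6025, -0.1056, 0.0817]
eef_rot: [3.142, -0.0, -1.608]
ft_force: [-0.8, 0.7, 3.5]
gripper_width: 0.056
grasp_force: 43.2
```

Seated with a light contact. Releasing, then back to the medium pot.

```bash
J="python3 -m jog"; $J '[[[0,0,0],0],[[0,0,0],0],[[0,0,0],0],[[0,0,0],0],[[0,0,0.2],0],[[0,0,0.5],0],[[0,0,0.8],0],[[-0.3,0.2,0.8],0],[[-1,0.9,0.8],0],[[-1,0.9,0.8],0],[[-1,0.9,0.8],0],[[-1,0.9,0.8],0]]' 0.85
$J '[[[-0.13,0.911,0],0],[[-0.13,0.911,0],0],[[-0.13,0.911,0],0],[[-0.13,0.911,0],0],[[-0.13,0.911,0],0],[[-0.13,0.911,0],0]]'
python3 - <<'E'
from h import *
s=snap('wrist','w7'); st=sensors.state();print(st['ee_pos'],st['eef_rot'])
for d in place_of('pot_medium','wrist')[:2]: print(round(d['p'],2),np.round(d['xyz'],4))
s=snap('top','t1')
for n in ('lid_small','lid_medium','lid_large','pot_medium','fin_rear'):
  for d in place_of(n,'top')[:2]: print(n,round(d['p'],2),np.round(d['xyz'],4))
s=snap('scene','s1'); a=cv2.imread('pics/s1.png')[180:300,170:410]; cv2.imwrite('pics/s1c.png',cv2.resize(a,None,fx=3.3,fy=3.3,interpolation=cv2.INTER_CUBIC))
E
```

```text
clock: 31.48
ee_pos: [0.4504, 0.0302, 0.2013]
eef_rot: [3.142, 0.0, -1.608]
ft_force: [0.7, 0.8, -0.4]
gripper_width: 0.0726
grasp_force: 0.0
clock: 31.98
ee_pos: [0.4326, 0.1666, 0.2012]
eef_rot: [3.141, -0.0, -1.606]
ft_force: [-0.6, 0.4, -0.5]
gripper_width: 0.0724
grasp_force: 0.0
[0.43269672 0.16581091 0.20115293] [ 3.14102288e+00 -4.05199968e-04 -1.60758479e+00]
lid_small 0.67 [0.4083 0.0676 0.0008]
lid_medium 0.52 [ 0.4371 -0.1405  0.0018]
lid_large 0.76 [ 0.6016 -0.1077  0.0663]
pot_medium 0.52 [0.4347 0.1697 0.0023]
fin_rear 0.71 [ 0.5973 -0.2675  0.045 ]
```

View pics/s1c.png

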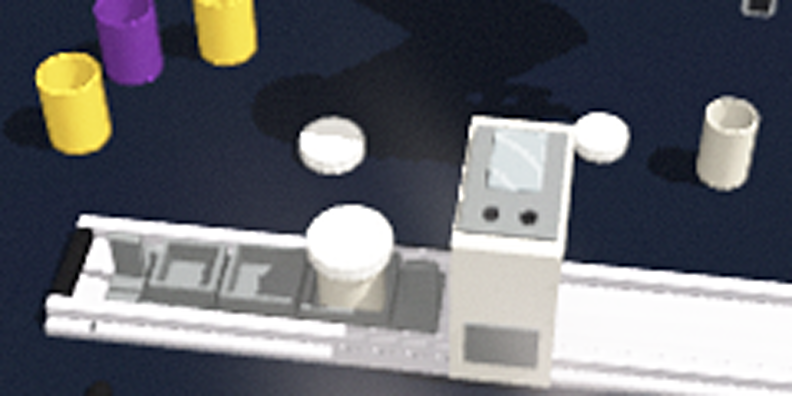

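The lidded large pot is in its socket at crop (350,260), and the medium pot is at (727,143). Now I grip the medium pot.

```bash
J="python3 -m jog"; $J '[[[0,0,-0.3],0],[[0,0,-0.6],0],[[0,0,-0.9],0],[[0,0,-1],0],[[0,0,-1],0],[[0,0,-1],0],[[0,0,-1],0],[[0,0,-1],0]]' 0.85
$J '[[[0,0,-0.02],0],[[0,0,-0.02],0],[[0,0,-0.02],0],[[0,0,-0.02],0],[[0,0,-0.02],0],[[0,0,-0.02],0],[[0,0,-0.02],0],[[0,0,-0.02],0],[[0,0,-0.02],0],[[0,0,-0.02],0]]' 0 45
$J '[[[0,0,0.2],0],[[0,0,0.4],0],[[0,0,0.6],0],[[0,-0.1,0.8],0],[[0.1,-0.4,0.8],0],[[0.2,-0.6,0.8],0],[[0.2,-0.8,0.8],0],[[0.2,-1,0.8],0],[[0.2,-1,0.8],0],[[0.2,-1,0.8],0]]'
$J '[[[0.2,-0.2,0],0],[[0.4,-0.4,0],0],[[0.7,-0.7,0],0],[[0.9,-0.9,0],0],[[0.9,-1,0],0],[[0.9,-1,0],0],[[0.9,-1,0],0],[[0.9,-1,0],0]]'
```

```text
clock: 33.1
ee_pos: [0.4344, 0.1671, 0.0534]
eef_rot: [-3.138, 0.003, -1.608]
ft_force: [0.2, -0.0, 0.9]
gripper_width: 0.0724
grasp_force: 0.0
clock: 33.93
ee_pos: [0.4333, 0.1663, 0.0494]
eef_rot: [-3.14, 0.001, -1.608]
ft_force: [-1.6, -0.9, 4.8]
gripper_width: 0.0389
grasp_force: 44.7
clock: 34.77
ee_pos: [0.4626, 0.0147, 0.1685]
eef_rot: [-3.142, 0.0, -1.611]
ft_force: [-0.6, 0.4, -1.5]
gripper_width: 0.0385
grasp_force: 45.7
clock: 35.43
ee_pos: [0.5976, -0.133, 0.1678]
eef_rot: [3.14, 0.0, -1.607]
ft_force: [-0.0, -0.1, -1.0]
gripper_width: 0.0386
grasp_force: 45.8
```

```bash
J="python3 -m jog"; $J '[[[0.014,-0.231,0],0],[[0.014,-0.231,0],0],[[0.014,-0.231,-0.2],0],[[0.014,-0.231,-0.4],0],[[0.014,-0.231,-0.5],0],[[0.014,-0.231,-0.5],0],[[0.014,-0.231,-0.5],0],[[0.014,-0.231,-0.5],0]]'
$J '[[[0,0,-0.05],0],[[0,0,-0.08],0],[[0,0,-0.11],0],[[0,0,-0.14],0],[[0,0,-0.17],0],[[0,0,-0.2],0],[[0,0,-0.205],0],[[0,0,-0.205],0],[[0,0,-0.205],0],[[0,0,-0.205],0]]'
```

```text
clock: 36.1
ee_pos: [0.6011, -0.1678, 0.0952]
eef_rot: [-3.139, -0.001, -1.606]
ft_force: [0.3, -0.0, -0.0]
gripper_width: 0.0388
grasp_force: 45.8
clock: 36.93
ee_pos: [0.6002, -0.1687, 0.0628]
eef_rot: [-3.141, -0.0, -1.608]
ft_force: [-0.1, -0.2, -0.7]
gripper_width: 0.0386
grasp_force: 45.8
```

```bash
J="python3 -m jog"; $J '[[[0,0,-0.01],0],[[0,0,-0.01],0],[[0,0,-0.01],0]]'
$J '[[[0,0,0],0],[[0,0,0],0],[[0,0,0],0],[[0,0,0],0],[[0,0,0],0],[[0,0,0.3],0],[[0,0,0.6],0],[[0,0,0.9],0],[[-0.3,0,0.9],0.25],[[-1,0.17,0.9],1],[[-1,0.17,0.9],1],[[-1,0.17,0.9],1]]' 0.8
$J '[[[-0.07,0,0],1],[[-0.07,0,0],1],[[-0.07,0,0],1],[[-0.07,0,0],1],[[-0.07,0,0],1],[[-0.07,0,0],1],[[-0.07,0,0],1],[[-0.07,0,0],1]]'
python3 - <<'E'
from h import *
s=snap('wrist','w8'); st=sensors.state();print(st['ee_pos'],st['eef_rot'])
for n in ('lid_medium',):
  for d in place_of(n,'wrist')[:2]: print(n,round(d['p'],2),np.round(d['xyz'],4),np.round(proj(s,d['xyz'])))
m=(s['img'].min(2)>130).astype(np.uint8); m[:130]=0;m[300:]=0
n,l,q,ce=cv2.connectedComponentsWithStats(m)
for i in range(1,n):
    if 1000<q[i,4]<9000: b=q[i]; print(ce[i],b,unproj(s,b[0]+b[2]/2,b[1]+b[3]/2,.014))
E
```

```text
clock: 37.18
ee_pos: [0.6005, -0.1686, 0.0616]
eef_rot: [-3.141, -0.0, -1.608]
ft_force: [-0.1, 1.0, 0.9]
gripper_width: 0.0386
grasp_force: 45.9
clock: 38.18
ee_pos: [0.4465, -0.1427, 0.1961]
eef_rot: [3.141, 0.001, -1.103]
ft_force: [-0.1, -0.6, -0.6]
gripper_width: 0.0685
grasp_force: 0.0
clock: 38.85
ee_pos: [0.4395, -0.1431, 0.1962]
eef_rot: [-3.142, -0.0, -0.102]
ft_force: [-1.0, -0.2, 0.1]
gripper_width: 0.0682
grasp_force: 0.0
[ 0.43943886 -0.14308845  0.1961877 ] [-3.14153958e+00 -1.35054259e-04 -9.79441042e-02]
lid_medium 0.91 [ 0.4407 -0.1427  0.0049] [315. 208.]
[316.4339909  210.45037936] [ 284  178   66   65 3295] [ 0.44069181 -0.14439122  0.014     ]
[ 66.43389199 269.90735568] [  40  245   55   51 2148] [0.41115628 0.06531132 0.014     ]
```

```bash
J="python3 -m jog"; $J '[[[0.007,-0.005,-0.4],0],[[0.007,-0.005,-0.7],0],[[0.007,-0.005,-0.95],0],[[0.007,-0.005,-1],0],[[0.007,-0.005,-1],0],[[0.007,-0.005,-1],0]]' 0.8 20
$J '[[[0,0,-0.1],0],[[0,0,-0.15],0],[[0,0,-0.18],0],[[0,0,-0.195],0],[[0,0,-0.195],0],[[0,0,-0.195],0],[[0,0,-0.195],0]]'
$J '[[[0,0,0],0],[[0,0,0],0],[[0,0,0],0],[[0,0,0],0],[[0,0,0],0],[[0,0,0],0],[[0,0,0],0]]' 0 20
$J '[[[0,0,0],0],[[0,0,0],0],[[0,0,0],0],[[0,0,0],0]]' 0.8
$J '[[[0,0,0],-0.72],[[0,0,0],-0.72],[[0,0,0],-0.72],[[0,0,0],-0.72],[[0,0,0],-0.72],[[0,0,0],-0.72],[[0,0,0],-0.72],[[0,0,0],-0.72]]'
$J '[[[0,0,0],-0.72],[[0,0,0],-0.72],[[0,0,0],-0.72],[[0,0,0],-0.72],[[0,0,0],-0.72],[[0,0,0],-0.72],[[0,0,0],-0.72],[[0,0,0],-0.72]]'
$J '[[[0,0,0],0],[[0,0,0],0],[[0,0,0],0],[[0,0,0],0],[[0,0,0],0],[[0,0,0],0],[[0,0,0],0]]' 0 40
```

```text
clock: 39.45
ee_pos: [0.4403, -0.1439, 0.0456]
eef_rot: [3.141, 0.003, -0.11]
ft_force: [-0.1, -0.3, 0.3]
gripper_width: 0.0683
grasp_force: 0.0
clock: 40.03
ee_pos: [0.4411, -0.1439, 0.0175]
eef_rot: [-3.141, -0.001, -0.108]
ft_force: [-0.0, 0.4, -0.2]
gripper_width: 0.0681
grasp_force: 0.0
clock: 40.62
ee_pos: [0.4409, -0.1439, 0.0175]
eef_rot: [3.142, -0.001, -0.108]
ft_force: [-1.6, 1.0, 5.1]
gripper_width: 0.0491
grasp_force: 20.1
clock: 40.95
ee_pos: [0.4405, -0.1438, 0.0167]
eef_rot: [3.142, 0.0, -0.108]
ft_force: [-0.4, 0.0, -0.3]
gripper_width: 0.0683
grasp_force: 0.0
clock: 41.62
ee_pos: [0.4406, -0.1439, 0.0168]
eef_rot: [3.141, 0.0, -0.859]
ft_force: [-1.2, -0.3, -0.3]
gripper_width: 0.0685
grasp_force: 0.0
clock: 42.28
ee_pos: [0.4406, -0.1438, 0.0168]
eef_rot: [3.141, -0.0, -1.611]
ft_force: [-0.4, 0.3, -0.0]
gripper_width: 0.0683
grasp_force: 0.0
clock: 42.87
ee_pos: [0.4407, -0.1439, 0.0172]
eef_rot: [-3.141, -0.0, -1.615]
ft_force: [-1.1, 0.1, 6.0]
gripper_width: 0.0481
grasp_force: 41.1
```

```bash
J="python3 -m jog"; $J '[[[0,0,0.2],0],[[0,0,0.4],0],[[0,0,0.6],0],[[0,-0.1,0.8],0],[[0.1,-0.166,1],0],[[0.3,-0.166,1],0],[[0.5,-0.166,1],0],[[0.7,-0.166,1],0],[[0.9,-0.166,1],0],[[1,-0.166,1],0],[[1,-0.166,1],0]]'
$J '[[[0.065,0,0],0],[[0.065,0,-0.2],0],[[0.065,0,-0.4],0],[[0.065,0,-0.44],0],[[0.065,0,-0.44],0],[[0.065,0,-0.44],0],[[0.065,0,-0.44],0]]'
$J '[[[0,0,-0.03],0],[[0,0,-0.06],0],[[0,0,-0.06],0],[[0,0,-0.06],0]]'
$J '[[[0,0,-0.02],0],[[0,0,-0.04],0],[[0,0,-0.06],0],[[0,0,-0.08],0],[[0,0,-0.092],0],[[0,0,-0.092],0],[[0,0,-0.092],0],[[0,0,-0.092],0]]'
```

```text
clock: 43.78
ee_pos: [0.5934, -0.1686, 0.1655]
eef_rot: [-3.141, -0.0, -1.615]
ft_force: [-0.2, -0.7, -0.4]
gripper_width: 0.0476
grasp_force: 41.5
clock: 44.37
ee_pos: [0.6015, -0.169, 0.103]
eef_rot: [-3.138, -0.001, -1.615]
ft_force: [0.9, -0.2, 0.8]
gripper_width: 0.0477
grasp_force: 41.5
clock: 44.7
ee_pos: [0.6002, -0.1688, 0.0919]
eef_rot: [3.141, -0.0, -1.616]
ft_force: [-0.8, -0.2, -1.0]
gripper_width: 0.0477
grasp_force: 41.5
clock: 45.37
ee_pos: [0.6002, -0.1688, 0.0783]
eef_rot: [3.141, -0.0, -1.616]
ft_force: [-1.4, 0.9, 3.6]
gripper_width: 0.0479
grasp_force: 41.8
```

Seated. Releasing and going to the spare small lid.

```bash
J="python3 -m jog"; $J '[[[0,0,0],0],[[0,0,0],0],[[0,0,0],0],[[0,0,0],0],[[0,0,0.2],0],[[0,0,0.5],0],[[0,0,0.8],0],[[-0.3,0,0.8],0],[[-1,0.7,0.8],0],[[-1,0.7,0.8],0],[[-1,0.7,0.8],0],[[-1,0.7,0.8],0]]' 0.8
$J '[[[-0.26,0.867,0],0],[[-0.26,0.867,0],0],[[-0.26,0.867,0],0],[[-0.26,0.867,0],0],[[-0.26,0.867,0],0],[[-0.26,0.867,0],0]]'
python3 - <<'E'
from h import *
s=snap('wrist','w9'); st=sensors.state();print(st['ee_pos'],st['eef_rot'])
for n in ('lid_small','lid_box'):
  for d in place_of(n,'wrist')[:2]: print(n,round(d['p'],2),np.round(d['xyz'],4),np.round(proj(s,d['xyz'])))
m=(s['img'].min(2)>120).astype(np.uint8); m[:130]=0;m[300:]=0
n,l,q,ce=cv2.connectedComponentsWithStats(m)
for i in range(1,n):
    if 1000<q[i,4]<9000: b=q[i]; print(ce[i],b,unproj(s,b[0]+b[2]/2,b[1]+b[3]/2,.014))
s=snap('scene','s2'); a=cv2.imread('pics/s2.png')[180:300,170:410]; cv2.imwrite('pics/s2c.png',cv2.resize(a,None,fx=3.3,fy=3.3,interpolation=cv2.INTER_CUBIC))
E
```

```text
clock: 46.37
ee_pos: [0.4473, -0.0626, 0.198]
eef_rot: [3.141, 0.001, -1.616]
ft_force: [-0.2, 0.7, -0.0]
gripper_width: 0.0683
grasp_force: 0.0
clock: 46.87
ee_pos: [0.4113, 0.0669, 0.1982]
eef_rot: [-3.141, 0.0, -1.614]
ft_force: [0.1, -0.5, 1.1]
gripper_width: 0.0681
grasp_force: 0.0
[0.41138795 0.06617736 0.19807332] [-3.14153949e+00 -1.61487645e-05 -1.61551227e+00]
lid_small 0.89 [ 4.061e-01  6.550e-02 -3.000e-04] [323. 206.]
[ 16.55993789 214.38571429] [   0  130   43  170 3220] [0.64553769 0.05878325 0.014     ]
[317.89489362 212.34382979] [ 291  185   55   55 2350] [0.40977705 0.06718194 0.014     ]
[139.57462091 246.26256983] [ 127  193   27  107 1253] [0.55508036 0.08929168 0.014     ]
[ 90.10223595 259.02897911] [  39  202   98   98 6798] [0.59888658 0.09130594 0.014     ]
```

View pics/s2c.png

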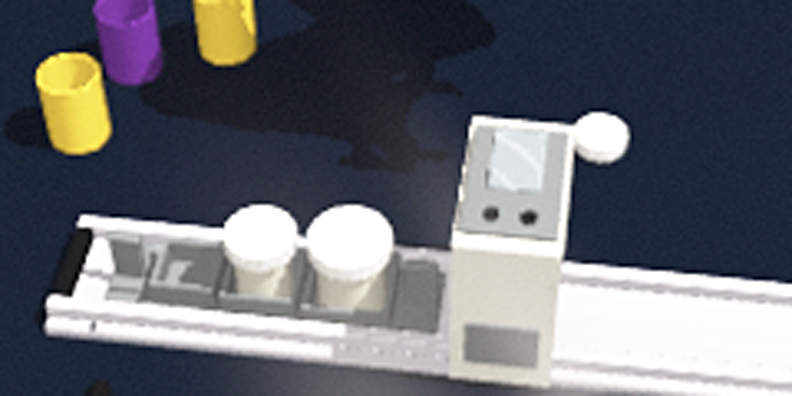

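Both pots show their lids on, at crop (261,250) and (350,260). Now the spare lid goes to the box.

```bash
J="python3 -m jog"; $J '[[[-0.01,0.005,-0.4],0],[[-0.01,0.005,-0.7],0],[[-0.01,0.005,-0.95],0],[[-0.01,0.005,-1],0],[[-0.01,0.005,-1],0],[[-0.01,0.005,-1],0]]' 0.8 40
$J '[[[0,0,-0.1],0],[[0,0,-0.15],0],[[0,0,-0.19],0],[[0,0,-0.205],0],[[0,0,-0.205],0],[[0,0,-0.205],0],[[0,0,-0.205],0]]'
$J '[[[0,0,0],0],[[0,0,0],0],[[0,0,0],0],[[0,0,0],0],[[0,0,0],0],[[0,0,0],0],[[0,0,0],0],[[0,0,0],0]]' 0 40
$J '[[[0,0,0.2],0],[[0,0,0.4],0],[[0,0,0.6],0],[[0,0.1,0.8],0],[[0.1,0.3,1],0],[[0.2,0.5,1],0],[[0.3,0.7,1],0],[[0.39,0.9,1],0],[[0.39,1,1],0],[[0.39,1,1],0],[[0.39,1,1],0]]'
$J '[[[0,0.3,0],0],[[0,0.6,0],0],[[0,0.8,0],0],[[0,1,0],0],[[0,1,0],0],[[0,1,0],0],[[0,1,0],0]]'
python3 - <<'E'
from h import *
s=snap('wrist','w10'); st=sensors.state();print(st['ee_pos'])
for n in ('lid_small','lid_box'):
  for d in place_of(n,'wrist')[:2]: print(n,round(d['p'],2),np.round(d['xyz'],4),np.round(proj(s,d['xyz'])))
E
```

```text
clock: 47.57
ee_pos: [0.4098, 0.066, 0.0474]
eef_rot: [3.139, -0.002, -1.617]
ft_force: [-0.1, 0.4, 1.1]
gripper_width: 0.0681
grasp_force: 0.0
clock: 48.15
ee_pos: [0.4103, 0.0673, 0.0179]
eef_rot: [-3.14, 0.001, -1.616]
ft_force: [0.4, -0.4, 0.5]
gripper_width: 0.0682
grasp_force: 0.0
clock: 48.82
ee_pos: [0.4101, 0.0672, 0.018]
eef_rot: [-3.141, 0.0, -1.615]
ft_force: [-1.6, 0.6, 5.9]
gripper_width: 0.0406
grasp_force: 39.5
clock: 49.73
ee_pos: [0.4676, 0.2171, 0.1667]
eef_rot: [3.14, -0.001, -1.615]
ft_force: [-0.8, -0.2, -0.8]
gripper_width: 0.0403
grasp_force: 40.7
clock: 50.32
ee_pos: [0.4677, 0.3654, 0.1669]
eef_rot: [3.14, -0.001, -1.617]
ft_force: [-0.1, -0.0, 0.1]
gripper_width: 0.0401
grasp_force: 40.7
[0.46796956 0.36517183 0.16716173]
lid_small 0.98 [0.4639 0.3608 0.1488] [326. 310.]
lid_box 0.56 [0.4678 0.3797 0.0027] [317. 238.]
```

View pics/w10.png

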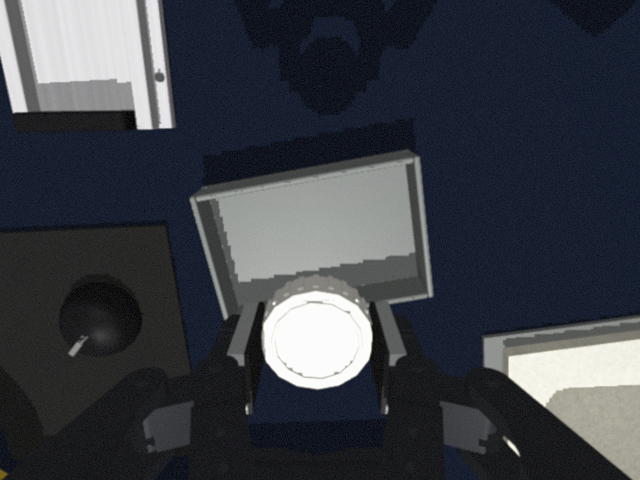

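The lid is held over the box, whose centre is at (317,238), so I need another 12 mm in y. Lowering and releasing.

```bash
J="python3 -m jog"; $J '[[[0,0.08,-0.3],0],[[0,0.08,-0.6],0],[[0,0.08,-0.8],0],[[0,0.08,-0.89],0],[[0,0.08,-0.89],0],[[0,0.08,-0.89],0],[[0,0.08,-0.89],0],[[0,0.08,-0.89],0]]'
$J '[[[0,0,0],0],[[0,0,0],0],[[0,0,0],0],[[0,0,0],0],[[0,0,0],0],[[0,0,0.3],0],[[0,0,0.7],0],[[0,0,1],0],[[0,0,1],0],[[0,0,1],0]]' 0.6
python3 - <<'E'
from h import *
s=snap('wrist','w11'); st=sensors.state();print(st['ee_pos'],st['gripper_width'])
for n in ('lid_small','lid_box'):
  for d in place_of(n,'wrist')[:1]: print(n,round(d['p'],2),np.round(d['xyz'],4))
s=snap('top','t2')
for n in ('lid_small','lid_medium','lid_large','pot_medium','pot_large','fin_rear','fin_front'):
  for d in place_of(n,'top')[:1]: print(n,round(d['p'],2),np.round(d['xyz'],4))
E
```

```text
clock: 51.13
ee_pos: [0.4695, 0.3799, 0.0361]
eef_rot: [-3.139, 0.004, -1.616]
ft_force: [0.5, 0.2, 0.2]
gripper_width: 0.0402
grasp_force: 40.7
clock: 51.97
ee_pos: [0.4709, 0.3817, 0.1914]
eef_rot: [-3.132, 0.01, -1.615]
ft_force: [0.6, 0.6, -0.3]
gripper_width: 0.0511
grasp_force: 0.0
[0.4695104  0.38047316 0.18778519] 0.0515932381596851
lid_small 0.68 [0.4665 0.3812 0.0065]
lid_small 0.81 [0.4686 0.3776 0.0037]
lid_medium 0.88 [ 0.5988 -0.1677  0.0607]
lid_large 0.66 [ 0.6011 -0.1077  0.0646]
pot_medium 0.43 [ 0.6009 -0.1653  0.0098]
pot_large 0.89 [ 0.4349 -0.3459  0.004 ]
fin_rear 0.82 [ 0.5989 -0.2675  0.0431]
fin_front 0.6 [ 0.6015 -0.0552  0.04  ]
```

The spare lid is in the box. Now to the rear fin.

```bash
J="python3 -m jog"; $J '[[[0,-1,0.1],0],[[0,-1,0.1],0],[[0,-1,0.1],0],[[0,-1,0.1],0],[[0,-1,0.1],0]]' 0.6 40
$J '[[[0,-1,0],0],[[0,-1,0],0],[[0,-1,0],0],[[0,-1,0],0],[[0,-1,0],0]]'
$J '[[[0,-1,0],0],[[0,-1,0],0],[[0,-1,0],0],[[0,-1,0],0],[[0,-1,0],0]]'
$J '[[[0,-1,0],0],[[0,-1,0],0],[[0,-1,0],0],[[0,-1,0],0],[[0,-1,0],0],[[0,-1,0],0]]'
$J '[[[0.3,-0.3,0],0],[[0.85,-0.3,0],0],[[0.85,-0.3,0],0],[[0.85,-0.3,0],0],[[0.85,-0.3,0],0],[[0.85,-0.3,0],0],[[0.85,-0.3,0],0]]'
```

```text
clock: 52.93
ee_pos: [0.4676, 0.2249, 0.1994]
eef_rot: [3.141, -0.001, -1.62]
ft_force: [-0.3, 0.3, 0.1]
gripper_width: 0.0515
grasp_force: 0.0
clock: 53.35
ee_pos: [0.4675, 0.0757, 0.1987]
eef_rot: [3.14, -0.001, -1.62]
ft_force: [0.6, -0.2, 0.4]
gripper_width: 0.0512
grasp_force: 0.0
clock: 53.77
ee_pos: [0.4684, -0.0737, 0.1986]
eef_rot: [3.141, -0.0, -1.62]
ft_force: [-0.3, 0.5, 0.6]
gripper_width: 0.0505
grasp_force: 0.0
clock: 54.27
ee_pos: [0.4688, -0.2213, 0.1983]
eef_rot: [3.141, 0.0, -1.618]
ft_force: [-0.4, 0.6, 0.1]
gripper_width: 0.051
grasp_force: 0.0
clock: 54.85
ee_pos: [0.5955, -0.2643, 0.1985]
eef_rot: [3.14, 0.0, -1.614]
ft_force: [-0.5, 1.1, 1.2]
gripper_width: 0.051
grasp_force: 0.0
```

```bash
J="python3 -m jog"; $J '[[[0.002,-0.022,-0.3],0],[[0.002,-0.022,-0.6],0],[[0.002,-0.022,-0.85],0],[[0.002,-0.022,-0.96],0],[[0.002,-0.022,-0.96],0],[[0.002,-0.022,-0.96],0],[[0.002,-0.022,-0.96],0]]' 0.6 35
$J '[[[0,0,0],0],[[0,0,0],0],[[0,0,0],0],[[0,0,0],0],[[0,0,0],0],[[0,0,0],0],[[0,0,0],0],[[0,0,0],0],[[0,0,0],0],[[0,0,0],0]]' 0 35
$J '[[[0.001,0.02,0],0],[[0.002,0.05,0],0],[[0.004,0.1,0],0],[[0.006,0.15,0],0],[[0.008,0.2,0],0],[[0.01,0.25,0],0],[[0.012,0.3,0],0],[[0.014,0.34,0],0],[[0.015,0.37,0],0],[[0.016,0.39,0],0],[[0.016,0.4,0],0],[[0.016,0.4,0],0]]'
```

```text
clock: 55.43
ee_pos: [0.5974, -0.2694, 0.0575]
eef_rot: [-3.138, -0.001, -1.615]
ft_force: [0.9, 0.0, 0.5]
gripper_width: 0.0515
grasp_force: 0.0
clock: 56.27
ee_pos: [0.5961, -0.2693, 0.0564]
eef_rot: [-3.142, -0.001, -1.614]
ft_force: [-2.8, 0.6, 6.6]
gripper_width: 0.007
grasp_force: 35.1
clock: 57.27
ee_pos: [0.5984, -0.2112, 0.0564]
eef_rot: [-3.141, -0.003, -1.615]
ft_force: [-3.3, -5.9, 5.1]
gripper_width: 0.0069
grasp_force: 34.6
```

```bash
J="python3 -m jog"; $J '[[[0.002,0.05,0],0],[[0.004,0.1,0],0],[[0.006,0.15,0],0],[[0.008,0.2,0],0],[[0.01,0.25,0],0],[[0.012,0.3,0],0],[[0.014,0.34,0],0],[[0.015,0.37,0],0],[[0.016,0.4,0],0],[[0.016,0.4,0],0]]'
$J '[[[0.002,0.05,0],0],[[0.004,0.1,0],0],[[0.006,0.15,0],0],[[0.008,0.2,0],0],[[0.01,0.25,0],0],[[0.012,0.3,0],0],[[0.014,0.34,0],0],[[0.015,0.37,0],0],[[0.016,0.4,0],0],[[0.016,0.4,0],0],[[0.016,0.4,0],0],[[0.016,0.4,0],0]]'
python3 - <<'E'
from h import *
s=snap('scene','s3')
for n in ('fin_front','arch','end_stop','lid_medium','lid_large'):
  for d in place_of(n,'scene')[:2]: print(n,round(d['p'],2),np.round(d['xyz'],4))
a=cv2.imread('pics/s3.png')[180:310,170:460]; cv2.imwrite('pics/s3c.png',cv2.resize(a,None,fx=2.7,fy=2.7,interpolation=cv2.INTER_CUBIC))
E
```

```text
clock: 58.1
ee_pos: [0.6007, -0.1508, 0.0564]
eef_rot: [3.141, -0.002, -1.615]
ft_force: [-3.1, -5.3, 5.2]
gripper_width: 0.0075
grasp_force: 34.7
clock: 59.1
ee_pos: [0.603, -0.0908, 0.0564]
eef_rot: [3.141, -0.002, -1.615]
ft_force: [-2.8, -5.1, 7.7]
gripper_width: 0.0071
grasp_force: 34.8
fin_front 0.9 [0.6119 0.1218 0.0427]
arch 0.66 [0.6064 0.007  0.0921]
end_stop 0.64 [0.6145 0.2803 0.0384]
end_stop 0.6 [0.6131 0.1224 0.0415]
lid_large 0.77 [0.6094 0.0699 0.064 ]
lid_large 0.39 [ 0.6016 -0.085   0.0442]
```

View pics/s3c.png

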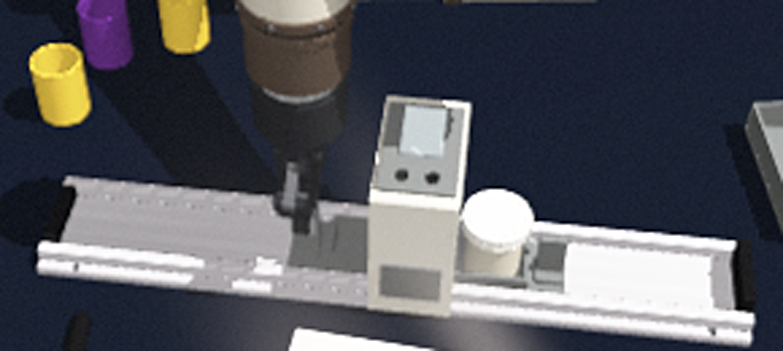

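The carrier is under the arch, with the lidded large pot emerging at crop (497,235). I'll release, go over the arch and take the front fin at about (0.612, 0.122).

```bash
J="python3 -m jog"; $J '[[[0,0,0],0],[[0,0,0],0],[[0,0,0],0],[[0,0,0],0],[[0,0,0],0],[[0,0,0],0],[[0,0,0.3],0],[[0,0,0.6],0],[[0,0,0.9],0],[[0,0,1],0],[[0,0,1],0],[[0,0,1],0]]' 0.6
$J '[[[0.03,1,0],0],[[0.03,1,0],0],[[0.03,1,0],0],[[0.03,1,0],0],[[0.03,1,0],0],[[0.03,1,0],0]]'
$J '[[[0.03,0.42,0],0],[[0.03,0.42,0],0],[[0.03,0.42,0],0],[[0.03,0.42,0],0],[[0.03,0.42,0],0]]'
python3 - <<'E'
from h import *
s=snap('wrist','w12'); st=sensors.state();print(st['ee_pos'])
for n in ('fin_front','lid_large'):
  for d in place_of(n,'wrist')[:2]: print(n,round(d['p'],2),np.round(d['xyz'],4),np.round(proj(s,d['xyz'])))
E
```

```text
clock: 60.4
ee_pos: [0.6041, -0.089, 0.2068]
eef_rot: [-3.137, 0.001, -1.616]
ft_force: [0.1, 0.7, -1.6]
gripper_width: 0.0512
grasp_force: 0.0
clock: 60.9
ee_pos: [0.6069, 0.0622, 0.2025]
eef_rot: [3.138, -0.001, -1.613]
ft_force: [-0.8, -1.0, -0.7]
gripper_width: 0.0514
grasp_force: 0.0
clock: 61.32
ee_pos: [0.6119, 0.1224, 0.2038]
eef_rot: [3.139, -0.001, -1.617]
ft_force: [-0.3, 0.5, -0.0]
gripper_width: 0.0512
grasp_force: 0.0
[0.61197263 0.1222322  0.2040739 ]
fin_front 0.59 [0.6129 0.1213 0.0437] [315. 220.]
lid_large 0.7 [0.6103 0.0708 0.0634] [315. 152.]
```

View pics/w12.png

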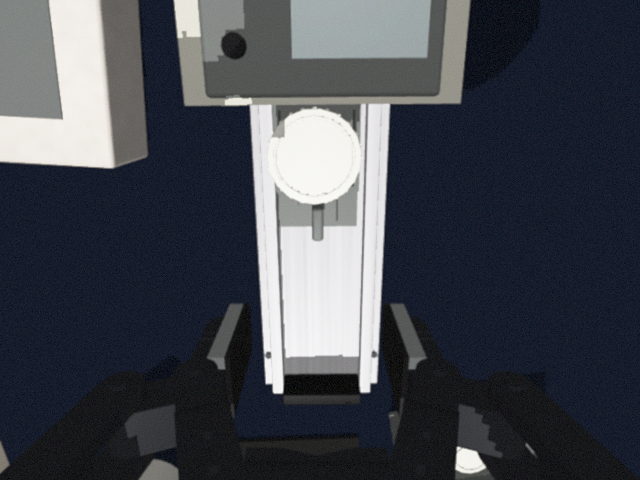

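The front fin is at (317,222) and the lidded large pot at (314,155). Descending on the fin.

```bash
J="python3 -m jog"; $J '[[[0,0.04,-0.2],0],[[0,0.04,-0.45],0],[[0,0.04,-0.7],0],[[0,0.04,-0.9],0],[[0,0.04,-1],0],[[0,0.04,-1],0],[[0,0.04,-1],0],[[0,0.04,-1],0]]' 0.6 40
$J '[[[0,0,0],0],[[0,0,0],0],[[0,0,0],0],[[0,0,0],0],[[0,0,0],0],[[0,0,0],0],[[0,0,0],0],[[0,0,0],0],[[0,0,0],0],[[0,0,0],0]]' 0 40
$J '[[[0.001,0.02,0],0],[[0.002,0.05,0],0],[[0.004,0.1,0],0],[[0.006,0.15,0],0],[[0.008,0.2,0],0],[[0.01,0.25,0],0],[[0.012,0.3,0],0],[[0.014,0.34,0],0],[[0.015,0.37,0],0],[[0.016,0.4,0],0],[[0.016,0.4,0],0],[[0.016,0.4,0],0]]'
```

```text
clock: 62.13
ee_pos: [0.6136, 0.1297, 0.0564]
eef_rot: [-3.139, 0.001, -1.616]
ft_force: [0.5, 0.4, 0.5]
gripper_width: 0.0515
grasp_force: 0.0
clock: 62.97
ee_pos: [0.6115, 0.1298, 0.0559]
eef_rot: [3.14, -0.0, -1.615]
ft_force: [-5.3, 1.3, 6.3]
gripper_width: 0.0071
grasp_force: 40.0
clock: 63.97
ee_pos: [0.6137, 0.1873, 0.0558]
eef_rot: [3.138, -0.004, -1.617]
ft_force: [-3.1, -6.9, 7.2]
gripper_width: 0.0073
grasp_force: 40.1
```

```bash
J="python3 -m jog"; $J '[[[0.002,0.05,0],0],[[0.004,0.1,0],0],[[0.006,0.15,0],0],[[0.008,0.2,0],0],[[0.01,0.25,0],0],[[0.012,0.3,0],0],[[0.014,0.35,0],0],[[0.016,0.4,0],0],[[0.018,0.43,0],0],[[0.019,0.46,0],0],[[0.019,0.47,0],0],[[0.019,0.47,0],0]]'
$J '[[[0,0.015,0],0],[[0.001,0.03,0],0],[[0.001,0.03,0],0],[[0.001,0.03,0],0]]'
$J '[[[0,0.015,0],0],[[0.001,0.03,0],0],[[0.001,0.03,0],0],[[0.001,0.03,0],0]]'
$J '[[[0,0.015,0],0],[[0.001,0.03,0],0],[[0.001,0.03,0],0],[[0.001,0.03,0],0]]'
```

```text
clock: 64.97
ee_pos: [0.6163, 0.2569, 0.0558]
eef_rot: [3.137, -0.006, -1.617]
ft_force: [-4.1, -8.8, 7.9]
gripper_width: 0.0068
grasp_force: 40.2
clock: 65.3
ee_pos: [0.6165, 0.2611, 0.0558]
eef_rot: [3.137, -0.006, -1.617]
ft_force: [-2.7, -9.2, 8.5]
gripper_width: 0.0069
grasp_force: 40.2
clock: 65.63
ee_pos: [0.6166, 0.2655, 0.0558]
eef_rot: [3.137, -0.006, -1.617]
ft_force: [-4.0, -8.7, 7.3]
gripper_width: 0.0068
grasp_force: 40.2
clock: 65.97
ee_pos: [0.6168, 0.27, 0.0558]
eef_rot: [3.137, -0.006, -1.617]
ft_force: [-3.5, -9.2, 7.8]
gripper_width: 0.007
grasp_force: 40.2
```

```bash
J="python3 -m jog"; for i in 1 ; do $J '[[[0,0.015,0],0],[[0,0.02,0],0],[[0,0.02,0],0],[[0,0.02,0],0]]'; $J '[[[0,0.015,0],0],[[0,0.02,0],0],[[0,0.02,0],0],[[0,0.02,0],0]]'; $J '[[[0,0.015,0],0],[[0,0.02,0],0],[[0,0.02,0],0],[[0,0.02,0],0]]'; done | grep -E 'ee_pos|ft_'
```

```text
ee_pos: [0.6169, 0.273, 0.0558]
ft_force: [-2.9, -8.8, 7.9]
ee_pos: [0.617, 0.2746, 0.0558]
ft_force: [-1.7, -13.3, 7.7]
ee_pos: [0.617, 0.2752, 0.0559]
ft_force: [0.1, -18.2, 8.7]
```

Home: the force climbs while the motion has stopped. Releasing, lifting and checking.

```bash
J="python3 -m jog"; $J '[[[0,0,0],0],[[0,0,0],0],[[0,0,0],0],[[0,0,0],0],[[0,0,0],0],[[0,0,0],0],[[0,0,0.3],0],[[0,0,0.6],0],[[0,0,0.9],0],[[0,0,1],0],[[0,0,1],0],[[0,0,1],0]]' 0.6 | tail -2
$J '[[[-1,0.5,0.3],0],[[-1,0.5,0.3],0],[[-1,0.5,0.3],0],[[-1,0.5,0.3],0],[[-1,0.5,0.3],0],[[-1,0.5,0.3],0],[[-1,0.5,0.3],0]]' | head -2
python3 - <<'E'
from h import *
s=snap('scene','s4')
for n in ('fin_front','fin_rear','carrier','end_stop','lid_medium','lid_large','lid_small'):
  for d in place_of(n,'scene')[:1]: print(n,round(d['p'],2),np.round(d['xyz'],4))
a=cv2.imread('pics/s4.png')[190:310,300:510]; cv2.imwrite('pics/s4c.png',cv2.resize(a,None,fx=3.7,fy=3.7,interpolation=cv2.INTER_CUBIC))
E
```

```text
gripper_width: 0.0515
grasp_force: 0.0
clock: 68.55
ee_pos: [0.4675, 0.3578, 0.2486]
fin_front 0.85 [0.6202 0.2674 0.043 ]
fin_rear 0.9 [0.605  0.0572 0.0439]
carrier 0.7 [0.6176 0.1636 0.0095]
end_stop 0.92 [0.6186 0.2798 0.0399]
lid_medium 0.8 [0.6137 0.1514 0.0613]
lid_large 0.61 [0.6143 0.213  0.064 ]
lid_small 0.72 [0.4684 0.3845 0.0038]
```

View pics/s4c.png

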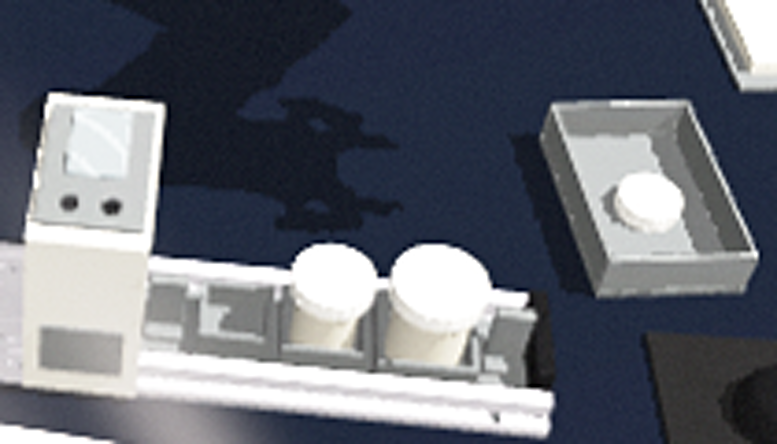

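The carrier sits against the stop at crop (540,340), both pots are lidded at (330,300) and (430,300), and the spare lid lies in the box at (648,200). Handing in.

```bash
python3 -c "
from workcell import workorder; print(workorder.job_done())"
```

```text
the job is handed in; nothing more can be done
None
```

The job is handed in: the medium and large pots are lidded in their sockets, the carrier is home against the end stop, and the spare small lid (its pot was absent) is in the lid box, all confirmed in the last picture; no verdict came back.

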